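# Charge a grinding jar and hold its lid shut

### The arm

A 6-joint arm with a two-finger parallel gripper is mounted at the origin on the work surface. World frame = base frame: x ahead of the robot, y to its left, z up, the work surface at z = 0. Lengths are in m, angles in rad, forces in N, time in s.
With the tool pointing down it reaches from about 0.375 to 0.975 m from the base axis. Payload 3.8 kg.
Tool frame: the origin (TCP) lies midway between the tips of the shut fingers; the grasp point (between the pads) lies 19 mm behind it; y points along the fingers, x is the direction in which the jaws open and shut, and the axes are right-handed (so a half turn about y gives the same grasp; the last joint's range is limited). The gripper opens to 88 mm and grips with 3 to 60 N. Pads are 18 mm wide; open, the fingers measure 123 mm over their backs; the gripper's body (75 mm by 187 mm) begins 45 mm behind the grasp point.
Start: joints at [1.167, 0.264, 1.604, -0, 1.274, -0.037], TCP at [0.242, 0.63, 0.239] pointing down, gripper open.
Joint ranges: [-2.63, 2.63], [-0.94, 2.18], [0.31, 2.57], [-1.31, 4.45], [0, 2.66], [-2.55, 2.55]. Speed limits (rad/s): [2.57, 2.57, 3.14, 3.14, 3.14, 3.14].

### API

Orientations are given as a unit quaternion [x, y, z, w].
In Python, from workcell import env, get_image, calibration, search_frame, cut_out gives the robot as it stands.
- The arm moves only by the shell command python3 -m jog 'ROWS' [OPENING]. ROWS is JSON, a list of rows, each an object of numbers: "tx", "ty", "tz": the shift along the tool's x, y, z as a fraction of full scale; "rx", "ry", "rz": the turn, a rotation vector about the tool's x, y, z as a fraction of full scale. A call has 1 to 5 rows; each row is the pose to reach, as a shift and turn from the pose commanded when the call began, along the tool's axes at that moment; what a row does not reach only later rows make up. Full scale, the value 1, is 0.12 m for a shift and 1.5 rad for a turn. A row lasts 1/12 s, in which the tool goes at most 41.7 mm and 7.16 degrees, less where a joint would pass 70% of its speed; a pose out of reach is approached as far as the arm can. A call with a number of a shift or a turn outside -1 to 1 is refused whole. A call with a gripper value outside its range is refused whole. OPENING is the opening, from 0 (shut) to 1 (fully open), set as the call begins (- or left out, the last holds). The fingers move at their own pace and stop on an object; the grip force is fixed at half the most. Time passes only in rows, so rows that repeat a pose let the fingers close. It gives the time, the measured TCP pose, the force and the opening at its end, in the units of the state.
- env.state(): the state, without advancing time (a new reading comes with each control period).
- get_image(name): name is "scene" or "side" or "wrist"; returns (picture, depth): 400x640x3 uint8, red, green, blue; 400x640 float32, m along the optical axis (not along the pixel's ray), 0 where there is no reading.
- calibration(name): a dict with "K" (3x3 intrinsics, pixels), "xyz" and "rotation" of the camera in the world. Camera axes: x right, y down, z forward; pixel columns grow to the right and rows downward; lengths in m; the calibration is good to about 2 mm. The wrist camera is an equidistant fisheye: a pixel r from the principal point sees the ray r / f radians off the axis. A picture is of the moment at which its call begins: read the wrist's pose just before it. calibration takes no time and is no camera call; for the wrist camera it gives the pose at the moment of the call.
- env.close_job(): hands the job in, once; it reports no verdict.
Trained networks look in the newest picture that a camera, given by its name, has taken for a name from the list of things; names that differ only in an ending like _2 or _b are one class to them, and where a whole thing is asked for, a point or a joint stands for the part that bears it (a point fixed in the world has none). Each returns a list of dicts, best first, with "p" (0 to 1); they miss things now and then, are a little off and sometimes report something else, mostly with a low value. They report only what shows in the picture. A call takes as long as a camera call. They do not tell look-alikes from the thing itself.
- search_frame(label, camera): "at" ([x, y, z] in m, in world coordinates, good to about 4 mm: the middle of the surface that is visible of it).
- cut_out(label, camera): "mask" (400x640 bool, what is visible of it).
The state is a dict: "time_s": time; "joint_positions": joint angles; "joint_vel": joint speeds; "effort": joint torques, N m; "ee_pos": TCP position; "orientation": TCP orientation; "force": force on the tool from outside, world axes, zero at the start; "torque": the same for the moment, N m; "width": opening from 0.0 (shut) to 1.0 (fully open).
Only numpy, scipy, OpenCV 4.12 (cv2) and the standard library are available. Lean on these libraries where they do the work, as an engineer would, in place of code of your own. Each camera call takes 0.05 s, during which the arm holds its last target. There are 200 camera calls.

### The job

Load the grinding jar for the mill: tip all six steel balls out of the porcelain casserole into the jar, then stand the casserole upright on the bench again and let go of it. Then set the lid on the jar's two dowels and press it fully home, flush with the rim against the spring of the seal, and finish while still holding the lid pressed down, so that I can put on the clamp. Put the casserole down without dropping it, and do not disturb the amber jar, the weighing glass or the clamp or push the grinding jar away.

Things in the scene. Friction and masses are not known exactly. Their poses are not given: they have to be found in the camera images.
- jar_top (a point): Centre of the mouth of the grinding jar, at rim height; z up, y along the line of its two dowels. A springy rubber seal ring in the rim stands 3 mm proud of it; about 15 N in all, the lid's weight included, squeezes it level with the rim.
- jar: Steel grinding jar standing loose on the bench, 1.6 kg; origin at the centre of its underside. Round cup, 88 mm outside, 74 mm inside, 62 mm deep, rim 70 mm up. At the rim two lugs to +y and -y (30 mm wide, out to 74 mm), each with an upright steel dowel.
- dowel_a (a point): Tip of the jar's dowel at +y, 58 mm from the jar's axis. Bullet-nosed: 10 mm thick and straight for 8 mm above the rim, then tapering to 4 mm at this tip, 16 mm above the rim.
- dowel_b (a point): Tip of the jar's dowel at -y, just the same.
- lid_bar (a point): Middle of the lid's black bridge handle: a level bar along y, 62 mm long, 14 mm wide, 14 mm high, 18 mm clear above the disc between two posts (21 to 31 mm either side of the middle). The point is on the lid's axis, 35 mm above its underside; y along the bar and the line of holes. Pressed fully home, it is 35 mm above point jar_top.
- lid: Loose steel lid of the jar, about 0.5 kg, lying right way up on the bench; centre of its underside. A disc 88 mm across, 10 mm thick, with lugs at +y and -y (out to 74 mm), each with a 12 mm hole right through, 58 mm from the axis. It fits either way round; its own weight alone leaves it about 2 mm high on the seal.
- casserole_handle (a point): Middle of the casserole's level handle, which is 14 mm by 14 mm with about 60 mm free length: 77 mm along +x from the bowl's axis and 31 mm above its underside. x points along the handle away from the bowl, z up.
- casserole: Loose white porcelain casserole, about 0.16 kg; centre of its underside, axes as its handle. A round open bowl 40 mm high, 104 mm across the rim, 60 mm across the flat foot, wall 4 mm, straight sides flared about 27 degrees from upright. The balls lie loose in it.
- bottle: Small amber glass jar with a black cap, 56 mm across, 50 mm high, not part of the job; centre of its underside.
- weighing_glass: Low clear glass weighing bottle with a knobbed lid, 56 mm across, 50 mm high, not part of the job; centre of its underside.
- clamp: Flat steel jar clamp lying on the bench, about 176 mm (y) by 133 mm, 32 mm high at its knob, not part of the robot's job; centre of its frame, underside.
- ball0_center (a point): Loose steel grinding ball, 18 mm across, 24 g, one of six alike in the casserole; its centre.
- ball1_center (a point): Loose steel grinding ball, 18 mm across, 24 g, one of six alike in the casserole; its centre.
- ball2_center (a point): Loose steel grinding ball, 18 mm across, 24 g, one of six alike in the casserole; its centre.
- ball3_center (a point): Loose steel grinding ball, 18 mm across, 24 g, one of six alike in the casserole; its centre.
- ball4_center (a point): Loose steel grinding ball, 18 mm across, 24 g, one of six alike in the casserole; its centre.
- ball5_center (a point): Loose steel grinding ball, 18 mm across, 24 g, one of six alike in the casserole; its centre.
Mind the look-alikes: they are no part of the job. What is shaped like the lid but green is not meant.

How it is judged:
On the way, in this order (a step that is already met when the one before it is completed fails the run):
1. all six balls are in the jar (horizontal distance between each of ball0_center, ball1_center, ball2_center, ball3_center, ball4_center, ball5_center and jar_top below 0.037 m and z of ball0_center in the frame of jar_top between -0.075 and -0.02 m and z of ball1_center in the frame of jar_top between -0.075 and -0.02 m and z of ball2_center in the frame of jar_top between -0.075 and -0.02 m and z of ball3_center in the frame of jar_top between -0.075 and -0.02 m and z of ball4_center in the frame of jar_top between -0.075 and -0.02 m and z of ball5_center in the frame of jar_top between -0.075 and -0.02 m), for 0.2 s.
2. the casserole stands upright on the bench, released (angle between casserole_handle's own z axis and vertical below 0.08 rad and height (world z) of casserole_handle between 0.025 and 0.037 m and linear speed of casserole below 0.03 m/s and contact force between the fingers and casserole below 0.1 N), for 0.2 s.
3. the lid is on its dowels, pressed flush on the jar (horizontal distance between lid_bar and jar_top below 0.003 m and angle between the y axis of lid_bar and the y axis of jar_top, either way round below 0.05 rad and z of lid_bar in the frame of jar_top between 0.032 and 0.0361 m and angle between jar_top's own z axis and vertical below 0.05 rad and contact force between lid and jar above 8 N and contact force between the fingers and lid above 2 N), for 0.2 s.
At the end, for the whole second after the job is handed in: All six balls are in the jar; the casserole stands upright (0.08 rad) on the bench, still and released; the lid is on both dowels (3 mm, 0.05 rad), its underside within 1.1 mm of the rim, pressed on the upright jar with over 8 N, the fingers still holding it (all of step 1 and all of step 2 and all of step 3); the arm keeps its last pose, push and grip.
It fails at once if the jar is knocked over, lifted or pushed more than 40 mm (angle between jar_top's own z axis and vertical above 0.25 rad or distance of jar_top from where it was at the start of the episode above 0.04 m).
It fails at once if the casserole is let go more than 20 mm above the bench (height (world z) of casserole_handle above 0.055 m and contact force between anything else and casserole below 0.01 N).
It fails at once if the amber jar is pushed more than 30 mm or tipped (distance of bottle from where it was at the start of the episode above 0.03 m or angle between bottle's own z axis and vertical above 0.3 rad).
It fails at once if the weighing glass is pushed more than 30 mm or tipped (distance of weighing_glass from where it was at the start of the episode above 0.03 m or angle between weighing_glass's own z axis and vertical above 0.3 rad).
It fails at once if the jar clamp is pushed more than 30 mm or tipped (distance of clamp from where it was at the start of the episode above 0.03 m or angle between clamp's own z axis and vertical above 0.3 rad).
It also fails if it takes over 72 s, if anything falls off the work surface, if the arm or the gripper's body presses on something with over 40 N, if the wrist force passes 120 N, or if a joint passes its speed limit or range.

## Working session

There is one attempt and no reset: what is moved stays moved. The work goes in short steps, Python scripts to look and compute and a shell command to move; the robot and the scene stay as the last step left them, time stands still between calls to the robot, and variables do not carry over. Pictures are saved under pics/ and viewed, about 8 in all and at most 12, crops included, and the job is handed in when it is done.

```bash
mkdir -p pics
cat > h.py <<'E'
import numpy as np, cv2
from workcell import env,get_image,calibration,search_frame,cut_out
from scipy.spatial.transform import Rotation as R
def cloud(name,d,c=None):
    c=c or calibration(name);K=np.array(c['K']);v,u=np.indices(d.shape)
    x=(u-K[0,2])/K[0,0];y=(v-K[1,2])/K[1,1]
    if name=='wrist':
        r=np.hypot(x,y)+1e-9;s=np.tan(np.minimum(r,1.5))/r;x=x*s;y=y*s
    p=np.stack([x*d,y*d,d],-1)
    r_=np.array(c['rotation']);r_=r_ if r_.shape==(3,3) else R.from_quat(r_).as_matrix()
    return p@r_.T+np.array(c['xyz'])
def save(n,im): cv2.imwrite('pics/'+n,cv2.cvtColor(im,cv2.COLOR_RGB2BGR))
def delta(pos,quat,s=None):
    "tool-frame shift / turn, in units"
    s=s or env.state();q=R.from_quat(s['orientation'])
    t=q.inv().apply(np.array(pos)-s['ee_pos'])/.12; r=(q.inv()*R.from_quat(quat)).as_rotvec()/1.5
    return t.round(3),r.round(3)
E
python3 - <<'E'
from h import *
s=env.state();print({k:np.round(v,3) for k,v in s.items()})
ims=[]
for c in ['scene','side']:
    im,d=get_image(c);ims.append(im);k=calibration(c);print(c,np.round(k['xyz'],3),np.shape(k['rotation']))
    for l in ['jar','lid','lid_bar','jar_top','dowel_a','casserole','casserole_handle','bottle','weighing_glass','clamp','ball0_center']:
        print(l,[(np.round(o['at'],3).tolist(),round(o['p'],2)) for o in search_frame(l,c)][:6])
save('a.png',np.vstack(ims)[:, :]);i=cv2.resize(np.vstack(ims),(480,600));save('a_.png',i)
save('scene.png',ims[0]);save('side.png',ims[1])
E
```

```text
{'time_s': np.float64(0.0), 'joint_positions': array([ 1.167,  0.265,  1.605, -0.   ,  1.274, -0.037]), 'joint_vel': array([-0.   , -0.   ,  0.002,  0.001,  0.   ,  0.   ]), 'effort': array([-2.0000e-03, -5.0211e+01, -3.5687e+01,  7.3000e-02,  3.0000e-02,
       -0.0000e+00]), 'ee_pos': array([0.242, 0.629, 0.237]), 'orientation': array([ 0.583,  0.4  , -0.401, -0.582]), 'force': array([-0.37 , -0.705,  0.189]), 'torque': array([ 0.01 ,  0.009, -0.012]), 'width': np.float64(1.0)}
scene [ 1.217 -0.061  1.067] (4,)
jar [([0.549, 0.003, 0.051], 0.73)]
lid [([0.313, -0.311, 0.008], 0.94), ([0.474, -0.267, 0.007], 0.87), ([0.648, -0.258, 0.011], 0.79), ([0.46, -0.457, 0.011], 0.76), ([0.555, 0.002, 0.048], 0.3)]
lid_bar [([0.648, -0.262, 0.007], 0.96), ([0.475, -0.265, 0.008], 0.77), ([0.311, -0.308, 0.008], 0.76), ([0.459, -0.454, 0.007], 0.6), ([0.555, 0.001, 0.049], 0.19)]
jar_top [([0.553, 0.0, 0.052], 0.75)]
dowel_a [([0.544, 0.007, 0.052], 0.65), ([0.682, 0.429, 0.051], 0.3)]
casserole [([0.466, 0.285, 0.029], 0.65)]
casserole_handle [([0.466, 0.291, 0.029], 0.56)]
bottle [([0.684, 
[... 225 characters left out ...]
0.648, -0.428, 0.037], 0.7)]
lid [([0.296, -0.327, 0.01], 0.94), ([0.627, -0.279, 0.007], 0.85), ([0.456, -0.28, 0.012], 0.82), ([0.436, -0.47, 0.008], 0.66), ([0.541, -0.019, 0.054], 0.27)]
lid_bar [([0.295, -0.323, 0.011], 0.92), ([0.628, -0.278, 0.01], 0.69), ([0.441, -0.467, 0.01], 0.65), ([0.455, -0.282, 0.008], 0.6)]
jar_top [([0.541, -0.019, 0.053], 0.69)]
dowel_a [([0.541, -0.016, 0.05], 0.78), ([0.763, -0.071, 0.008], 0.27)]
casserole [([0.488, 0.288, 0.034], 0.78)]
casserole_handle [([0.487, 0.281, 0.024], 0.82)]
bottle [([0.664, 0.413, 0.027], 0.59)]
weighing_glass [([0.65, -0.424, 0.036], 0.58), ([0.455, -0.281, 0.006], 0.4)]
clamp [([0.764, -0.071, 0.012], 0.84)]
ball0_center []
```

View pics/scene.png

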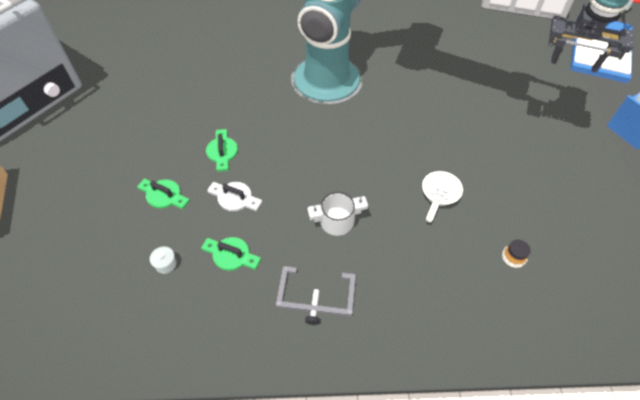

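View pics/side.png

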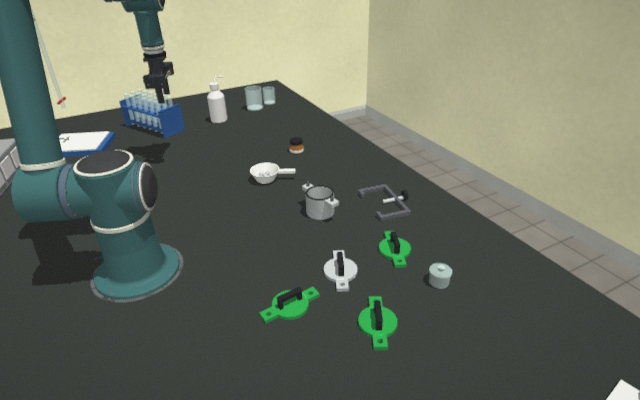

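Scene shows the casserole bowl at (442,187) with its handle toward (433,218), the jar at (338,213), the true (steel) lid at (235,196) and the green look-alikes around it. In the side view the true lid is at (340,268).

```bash
cat > m.py <<'E'
from h import *
from scipy.optimize import minimize
for c in ['scene','side']:
    im,d=get_image(c);P=cloud(c,d)
    hsv=cv2.cvtColor(im,cv2.COLOR_RGB2HSV)
    def box(x,y,r,z0,z1): return (np.hypot(P[...,0]-x,P[...,1]-y)<r)&(P[...,2]>z0)&(P[...,2]<z1)&(d>0)
    # casserole
    m=box(.475,.287,.15,.006,.07); q=P[m];
    print(c,'cass z',np.percentile(q[:,2],[5,50,95,99]).round(3),len(q))
    rect=cv2.minAreaRect((q[:,:2]*1000).astype(np.float32));print(' rect',np.round(rect,1) if 0 else rect)
    ctr=q[:,:2].mean(0)
    for _ in range(3):
        far=q[np.hypot(*(q[:,:2]-ctr).T)>.065]; ctr=q[np.hypot(*(q[:,:2]-ctr).T)<.058][:,:2].mean(0)
    print(' ctr',ctr.round(3),'far mean',far.mean(0).round(3),len(far))
    # jar
    m=box(.547,-.008,.1,.062,.1);q=P[m];print(' jar top rect',cv2.minAreaRect((q[:,:2]*1000).astype(np.float32)),q.mean(0).round(3),len(q),np.percentile(q[:,2],[5,50,95]).round(3))
    top=q[q[:,2]>.076];print(' dowel pts',top.round(3).tolist()[:14])
    m=box(.465,-.274,.09,.005,.06)&(hsv[...,1]<90);q=P[m];print(' lid rect',cv2.minAreaRect((q[:,:2]*1000).astype(np.float32)),len(q))
    m=box(.465,-.274,.06,.024,.06);q=P[m];print(' bar rect',cv2.minAreaRect((q[:,:2]*1000).astype(np.float32)),len(q),q.mean(0).round(3))
E
python3 m.py
```

```text
scene cass z [0.009 0.025 0.04  0.042] 1031
 rect ((507.238525390625, 281.0697021484375), (160.377197265625, 122.7078628540039), 9.59841251373291)
 ctr [0.466 0.291] far mean [0.552 0.248 0.035] 123
 jar top rect ((551.0367431640625, 3.8172988891601562), (86.67533111572266, 142.05618286132812), 36.577571868896484) [0.553 0.002 0.07 ] 613 [0.064 0.07  0.076]
 dowel pts [[0.516, -0.005, 0.078], [0.541, 0.06, 0.088], [0.538, 0.058, 0.08], [0.541, 0.06, 0.084], [0.539, 0.063, 0.081], [0.54, 0.056, 0.078], [0.542, 0.058, 0.081], [0.544, 0.06, 0.084], [0.54, 0.063, 0.078], [0.542, 0.058, 0.077], [0.542, 0.061, 0.077], [0.545, 0.063, 0.082], [0.545, 0.058, 0.077], [0.55, 0.045, 0.076]]
 lid rect ((453.0965576171875, -259.35186767578125), (167.87374877929688, 132.0403289794922), 47.233192443847656) 924
 bar rect ((467.3414001464844, -268.4342956542969), (62.844970703125, 15.780505180358887), 63.62201690673828) 158 [ 0.47  -0.266  0.038]
side cass z [0.012 0.029 0.04  0.042] 534
 rect ((485.72161865234375, 283.87408447265625), (111.7451400756836, 244.63674926757812), 86.72000885009766)
 ctr [0.479 0.29 ] far mean [0.545 0.243 0.033] 62
 jar top rect ((546.45947265625, -1.9041900634765625), (137.56558227539062, 87.08529663085938), 75.63223266601562) [ 0.545 -0.004  0.07 ] 361 [0.063 0.07  0.078]
 dowel pts [[0.534, 0.059, 0.089], [0.534, 0.059, 0.086], [0.537, 0.059, 0.085], [0.535, 0.062, 0.08], [0.538, 0.06, 0.08], [0.531, 0.061, 0.078], [0.533, 0.058, 0.08], [0.537, 0.059, 0.078], [0.548, 0.04, 0.077], [0.554, 0.038, 0.076], [0.578, 0.024, 0.076], [0.53, 0.038, 0.076], [0.51, 0.019, 0.078], [0.58, -0.025, 0.076]]
 lid rect ((467.4651794433594, -267.62518310546875), (148.23043823242188, 96.6866226196289), 89.55076599121094) 838
 bar rect ((462.4778747558594, -269.7678527832031), (61.720054626464844, 13.765256881713867), 64.66006469726562) 117 [ 0.459 -0.275  0.039]
```

Run:
```python
from h import *
s=env.state();q=R.from_quat(s['orientation']);print(q.as_matrix().round(2))
k=calibration('wrist');print({a:np.round(b,3) for a,b in k.items()})
h=np.deg2rad(-27);c=np.array([.472,.290])+.066*np.array([np.cos(h),np.sin(h)])
for sg in (1,-1):
    z=sg*np.array([np.cos(h),np.sin(h),0]);y=np.array([0,0,-1.]);x=np.cross(y,z)
    print(delta([c[0],c[1],.14],R.from_matrix(np.array([x,y,z]).T).as_quat()))
```

```text
[[ 0.36  0.   -0.93]
 [ 0.93  0.    0.36]
 [ 0.   -1.   -0.  ]]
{'K': array([[309.707,   0.   , 324.797],
       [  0.   , 309.707, 199.44 ],
       [  0.   ,   0.   ,   1.   ]]), 'xyz': array([0.165, 0.66 , 0.386]), 'rotation': array([0.814, 0.559, 0.09 , 0.131])}
(array([-2.016,  0.823, -3.352]), array([ 0.   , -2.025, -0.   ]))
(array([-2.016,  0.823, -3.352]), array([0.  , 0.07, 0.  ]))
```

```bash
python3 -m jog '[{"tx":-0.3,"tz":-0.5,"ry":0.035},{"tx":-0.6,"tz":-1,"ry":0.07},{"tx":-0.6,"tz":-1,"ry":0.07},{"tx":-0.6,"tz":-1,"ry":0.07}]' 1
python3 -m jog '[{"tx":-0.3,"tz":-0.5},{"tx":-0.6,"tz":-1},{"tx":-0.6,"tz":-1},{"tx":-0.6,"tz":-1}]'
python3 -m jog '[{"tx":-0.3,"tz":-0.5},{"tx":-0.6,"tz":-1},{"tx":-0.6,"tz":-1},{"tx":-0.6,"tz":-1}]'
cat > c.py <<'E'
from h import *
import sys
s=env.state();k=calibration('wrist');im,d=get_image('wrist');save(sys.argv[1],im)
print(s['time_s'],s['ee_pos'].round(3),s['joint_positions'].round(3))
P=cloud('wrist',d,k)
q=P[(np.hypot(P[...,0]-.48,P[...,1]-.28)<.15)&(P[...,2]>.006)&(P[...,2]<.06)&(d>0)]
rim=q[(q[:,2]>.036)&(q[:,2]<.046)&(np.hypot(q[:,0]-.472,q[:,1]-.29)<.065)]
from scipy.optimize import least_squares
f=least_squares(lambda p:np.hypot(rim[:,0]-p[0],rim[:,1]-p[1])-.0505,[.472,.29],loss='soft_l1',f_scale=.002);c=f.x
r=np.hypot(*(q[:,:2]-c).T);fa=q[(r>.062)&(r<.11)&(q[:,2]>.028)];m=fa.mean(0);print('rim',len(rim),c.round(4),'handle',len(fa),m.round(4),np.median(fa[:,2]))
u=m[:2]-c;print('ang',np.degrees(np.arctan2(u[1],u[0])),np.hypot(*u))
h=np.arctan2(u[1],u[0]);g=c+.067*u/np.hypot(*u)
z=-np.array([np.cos(h),np.sin(h),0]);y=np.array([0,0,-1.]);x=np.cross(y,z)
print(delta([*g,.012],R.from_matrix(np.array([x,y,z]).T).as_quat(),s))
E
python3 c.py w1.png
```

```text
1.3 [0.242 0.63  0.239] [ 1.167  0.264  1.604 -0.     1.274 -0.037]
rim 48 [0.4769 0.2862] handle 0 [nan nan nan] nan
ang nan nanvalidation failed for argument at $[0]...
validation failed for argument at $[0]...
validation failed for argument at $[0]...
c.py:10: RuntimeWarning: Mean of empty slice.
  r=np.hypot(*(q[:,:2]-c).T);fa=q[(r>.062)&(r<.11)&(q[:,2]>.028)];m=fa.mean(0);print('rim',len(rim),c.round(4),'handle',len(fa),m.round(4),np.median(fa[:,2]))
  ret = um.true_divide(
  return _methods._mean(a, axis=axis, dtype=dtype,
  ret = ret.dtype.type(ret / rcount)
  r = _umath_linalg.det(a, signature=signature)
Traceback (most recent call last):
  File "c.py", line 14, in <module>
    print(delta([*g,.012],R.from_matrix(np.array([x,y,z]).T).as_quat(),s))
                          ~~~~~~~~~~~~~^^^^^^^^^^^^^^^^^^^^^
  File "scipy/spatial/transform/_rotation.pyx", line 1159, in scipy.spatial.transform._rotation.Rotation.from_matrix
numpy.linalg.LinAlgError: SVD did not converge
```

View pics/w1.png

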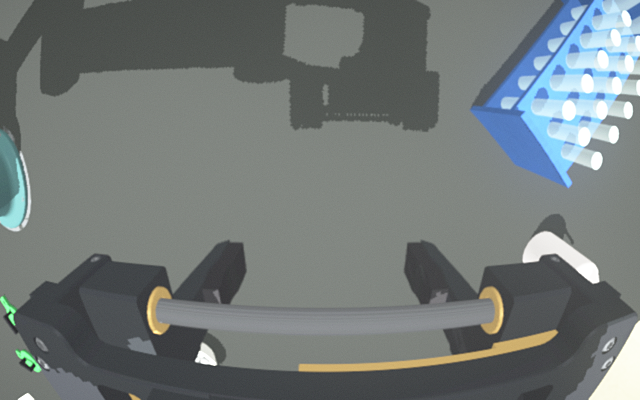

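The wrist camera still looks at the start area (fingers at (220,270) and (430,270)), since the moves were refused. I'll try again with all six keys in each row.

```bash
python3 -m jog '[{"tx":-0.6,"ty":0,"tz":-1,"rx":0,"ry":0.07,"rz":0},{"tx":-0.6,"ty":0,"tz":-1,"rx":0,"ry":0.07,"rz":0},{"tx":-0.6,"ty":0,"tz":-1,"rx":0,"ry":0.07,"rz":0},{"tx":-0.6,"ty":0,"tz":-1,"rx":0,"ry":0.07,"rz":0}]' 1
```

```text
time_s: 1.68
ee_pos: [0.3307, 0.5163, 0.2387]
orientation: [0.604, 0.369, -0.369, -0.603]
force: [0.2, -0.8, 0.3]
width: 1.0
```

```bash
python3 -m jog '[{"tx":-0.7,"ty":0,"tz":-1,"rx":0,"ry":0,"rz":0},{"tx":-0.7,"ty":0,"tz":-1,"rx":0,"ry":0,"rz":0},{"tx":-0.7,"ty":0,"tz":-1,"rx":0,"ry":0,"rz":0},{"tx":-0.7,"ty":0,"tz":-1,"rx":0,"ry":0,"rz":0}]'
python3 -m jog '[{"tx":-0.7,"ty":0,"tz":-1,"rx":0,"ry":0,"rz":0},{"tx":-0.7,"ty":0,"tz":-1,"rx":0,"ry":0,"rz":0},{"tx":-0.7,"ty":0,"tz":-1,"rx":0,"ry":0,"rz":0},{"tx":-0.7,"ty":0,"tz":-1,"rx":0,"ry":0,"rz":0},{"tx":-0.7,"ty":0,"tz":-1,"rx":0,"ry":0,"rz":0}]'
python3 c.py w2.png
```

```text
time_s: 2.02
ee_pos: [0.3983, 0.3874, 0.2389]
orientation: [0.604, 0.369, -0.369, -0.603]
force: [-0.1, -0.0, 0.7]
width: 0.999
time_s: 2.43
ee_pos: [0.4675, 0.2579, 0.239]
orientation: [0.604, 0.368, -0.368, -0.603]
force: [0.4, 0.9, -0.5]
width: 1.0
2.4333 [0.468 0.258 0.239] [ 4.580e-01 -4.000e-03  1.905e+00 -1.000e-03  1.241e+00 -6.360e-01]
rim 1519 [0.4767 0.2863] handle 376 [0.5505 0.2474 0.0391] 0.03932615813281637
ang -27.82162881897662 0.08341517228703306
(array([ 0.241,  1.893, -0.515]), array([ 0.001,  0.006, -0.   ]))
```

View pics/w2.png

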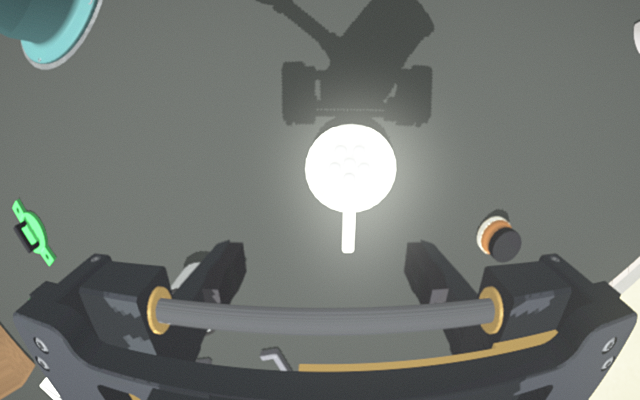

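The wrist view has the bowl centred at (350,168), its handle running straight down to (348,250), and the bottle well clear at right. The fit gives handle angle -27.8°. Next I descend on the handle.

```bash
python3 -m jog '[{"tx":0.24,"ty":0.3,"tz":-0.51,"rx":0,"ry":0.006,"rz":0},{"tx":0.24,"ty":0.6,"tz":-0.51,"rx":0,"ry":0.006,"rz":0},{"tx":0.24,"ty":0.95,"tz":-0.51,"rx":0,"ry":0.006,"rz":0},{"tx":0.24,"ty":1,"tz":-0.51,"rx":0,"ry":0.006,"rz":0},{"tx":0.24,"ty":1,"tz":-0.51,"rx":0,"ry":0.006,"rz":0}]'
python3 c.py w3.png
```

```text
time_s: 2.9
ee_pos: [0.5289, 0.2585, 0.1119]
orientation: [-0.604, -0.363, 0.371, 0.605]
force: [-1.7, -0.1, 0.2]
width: 0.996
2.9 [0.529 0.259 0.112] [ 4.120e-01  2.200e-01  1.906e+00  1.000e-03  1.028e+00 -6.790e-01]
rim 4072 [0.4771 0.2862] handle 856 [0.551  0.2476 0.0394] 0.039380689996813045
ang -27.59782914024902 0.08343941257603842
(array([ 0.012,  0.832, -0.075]), array([-0.005,  0.001, -0.006]))
```

```bash
python3 -m jog '[{"tx":0.01,"ty":0.25,"tz":-0.06,"rx":0,"ry":0,"rz":0},{"tx":0.01,"ty":0.55,"tz":-0.06,"rx":0,"ry":0,"rz":0},{"tx":0.01,"ty":0.83,"tz":-0.06,"rx":0,"ry":0,"rz":0},{"tx":0.01,"ty":0.83,"tz":-0.06,"rx":0,"ry":0,"rz":0},{"tx":0.01,"ty":0.83,"tz":-0.06,"rx":0,"ry":0,"rz":0}]'
python3 -m jog '[{"tx":0,"ty":0,"tz":0,"rx":0,"ry":0,"rz":0},{"tx":0,"ty":0,"tz":0,"rx":0,"ry":0,"rz":0},{"tx":0,"ty":0,"tz":0,"rx":0,"ry":0,"rz":0},{"tx":0,"ty":0,"tz":0,"rx":0,"ry":0,"rz":0},{"tx":0,"ty":0,"tz":0,"rx":0,"ry":0,"rz":0}]' 0
python3 -m jog '[{"tx":0,"ty":0,"tz":0,"rx":0,"ry":0,"rz":0},{"tx":0,"ty":0,"tz":0,"rx":0,"ry":0,"rz":0},{"tx":0,"ty":0,"tz":0,"rx":0,"ry":0,"rz":0},{"tx":0,"ty":0,"tz":0,"rx":0,"ry":0,"rz":0},{"tx":0,"ty":0,"tz":0,"rx":0,"ry":0,"rz":0}]'
```

```text
time_s: 3.37
ee_pos: [0.5393, 0.2575, 0.0195]
orientation: [-0.604, -0.366, 0.368, 0.605]
force: [0.4, -0.7, 1.1]
width: 1.001
time_s: 3.78
ee_pos: [0.5412, 0.2571, 0.0207]
orientation: [0.605, 0.367, -0.366, -0.605]
force: [-0.6, 0.2, 0.1]
width: 0.64
time_s: 4.2
ee_pos: [0.5401, 0.2566, 0.0189]
orientation: [-0.605, -0.366, 0.367, 0.605]
force: [-0.4, -0.1, -0.9]
width: 0.266
```

```bash
python3 -m jog '[{"tx":0,"ty":0.03,"tz":0,"rx":0,"ry":0,"rz":0},{"tx":0,"ty":0.065,"tz":0,"rx":0,"ry":0,"rz":0},{"tx":0,"ty":0.065,"tz":0,"rx":0,"ry":0,"rz":0}]' 0.4
python3 -m jog '[{"tx":0,"ty":0,"tz":0,"rx":0,"ry":0,"rz":0},{"tx":0,"ty":0,"tz":0,"rx":0,"ry":0,"rz":0},{"tx":0,"ty":0,"tz":0,"rx":0,"ry":0,"rz":0},{"tx":0,"ty":0,"tz":0,"rx":0,"ry":0,"rz":0},{"tx":0,"ty":0,"tz":0,"rx":0,"ry":0,"rz":0}]' 0
python3 -m jog '[{"tx":0,"ty":0,"tz":0,"rx":0,"ry":0,"rz":0},{"tx":0,"ty":0,"tz":0,"rx":0,"ry":0,"rz":0},{"tx":0,"ty":0,"tz":0,"rx":0,"ry":0,"rz":0}]'
```

```text
time_s: 4.45
ee_pos: [0.5394, 0.2563, 0.0101]
orientation: [-0.605, -0.366, 0.367, 0.605]
force: [-0.4, -0.0, 0.2]
width: 0.397
time_s: 4.87
ee_pos: [0.5401, 0.2566, 0.0113]
orientation: [0.605, 0.367, -0.367, -0.605]
force: [0.5, -0.5, -0.8]
width: 0.148
time_s: 5.12
ee_pos: [0.5402, 0.2566, 0.0113]
orientation: [0.605, 0.367, -0.367, -0.605]
force: [-0.4, -1.4, -0.4]
width: 0.153
```

```bash
python3 -m jog '[{"tx":0,"ty":-0.05,"tz":0,"rx":0,"ry":0,"rz":0},{"tx":0,"ty":-0.15,"tz":0,"rx":0,"ry":0,"rz":0},{"tx":0,"ty":-0.3,"tz":0,"rx":0,"ry":0,"rz":0},{"tx":0,"ty":-0.45,"tz":0,"rx":0,"ry":0,"rz":0},{"tx":0,"ty":-0.6,"tz":0,"rx":0,"ry":0,"rz":0}]'
python3 -m jog '[{"tx":0,"ty":-0.2,"tz":0,"rx":0,"ry":0,"rz":0},{"tx":0,"ty":-0.5,"tz":0,"rx":0,"ry":0,"rz":0},{"tx":0,"ty":-0.8,"tz":0,"rx":0,"ry":0,"rz":0},{"tx":0,"ty":-0.9,"tz":0,"rx":0,"ry":0,"rz":0},{"tx":0,"ty":-0.9,"tz":0,"rx":0,"ry":0,"rz":0}]'
cat > b.py <<'E'
from h import *
import sys
# fit the casserole plane in tool frame from the wrist camera
s=env.state();k=calibration('wrist');im,d=get_image('wrist');P=cloud('wrist',d,k)
q=R.from_quat(s['orientation']).inv().apply(P.reshape(-1,3)-s['ee_pos']).reshape(P.shape)
w=im.min(-1)>190
m=w&(d>0)&(np.abs(q[...,0])<.06)&(np.abs(q[...,1]+.02)<.06)&(q[...,2]>.005)&(q[...,2]<.14)
c=q[m];print(s['time_s'],s['ee_pos'].round(3),s['joint_positions'].round(2),'n',len(c))
for z0 in np.arange(.01,.14,.01):
    t=c[(c[:,2]>z0)&(c[:,2]<z0+.01)]
    if len(t)>3: print(round(z0,2),'y top',np.percentile(t[:,1],2).round(4),'bot',np.percentile(t[:,1],98).round(4),len(t))
save(sys.argv[1],im)
E
python3 b.py w4.png
```

```text
time_s: 5.53
ee_pos: [0.5402, 0.2567, 0.0847]
orientation: [-0.605, -0.367, 0.367, 0.605]
force: [-0.0, -0.4, -3.3]
width: 0.153
time_s: 5.95
ee_pos: [0.5433, 0.258, 0.197]
orientation: [0.605, 0.37, -0.363, -0.604]
force: [0.3, 1.5, -2.9]
width: 0.155
5.95 [0.543 0.258 0.197] [ 0.4   0.15  1.82  0.    1.16 -0.69] n 30661
0.01 y top -0.028 bot -0.0244 559
0.02 y top -0.028 bot -0.011 3019
0.03 y top -0.0263 bot 0.0099 5221
0.04 y top -0.0248 bot 0.012 4552
0.05 y top -0.0233 bot 0.0135 4203
0.06 y top -0.0219 bot 0.0146 4041
0.07 y top -0.0209 bot 0.0158 2602
0.08 y top -0.0196 bot 0.017 1968
0.09 y top -0.0186 bot 0.0173 997
0.1 y top -0.0173 bot 0.0032 1222
0.11 y top -0.0159 bot -0.0043 1844
0.12 y top -0.0151 bot -0.0123 152
```

View pics/w4.png

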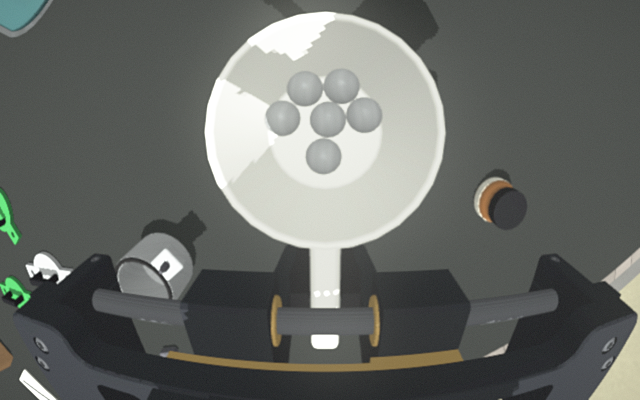

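The view shows all six balls in the bowl around (325,115), with the handle held and the bowl sagging about 7°. I level it by tilting 7°, which also shows the sign of j4.

```bash
python3 -m jog '[{"tx":0,"ty":0,"tz":0,"rx":0.04,"ry":0,"rz":0},{"tx":0,"ty":0,"tz":0,"rx":0.08,"ry":0,"rz":0},{"tx":0,"ty":0,"tz":0,"rx":0.08,"ry":0,"rz":0}]'
python3 b.py w5.png
python3 - <<'E'
# wrist view of the jar from here for later
from h import *
s=env.state();k=calibration('wrist');im,d=get_image('wrist');P=cloud('wrist',d,k)
for l in ['jar_top','dowel_a','jar']: print(l,[(np.round(o['at'],3),round(o['p'],2)) for o in search_frame(l,'wrist')])
q=P[(np.hypot(P[...,0]-.547,P[...,1]-0)<.09)&(P[...,2]>.065)&(d>0)];print(len(q),q.mean(0),q[q[:,2]>.079].round(3)[::5])
E
```

```text
time_s: 6.25
ee_pos: [0.5395, 0.2553, 0.1877]
orientation: [-0.567, -0.341, 0.389, 0.641]
force: [0.8, 0.3, -2.9]
width: 0.151
6.25 [0.54  0.255 0.188] [ 0.35  0.21  1.77  0.09  1.25 -0.77] n 19931
0.01 y top -0.0275 bot -0.0246 76
0.02 y top -0.028 bot -0.0252 507
0.03 y top -0.0265 bot 0.0118 482
0.04 y top -0.0243 bot 0.0135 1382
0.05 y top -0.0227 bot 0.0151 1544
0.06 y top -0.021 bot 0.0164 1507
0.07 y top -0.0193 bot 0.0176 1586
0.08 y top -0.0176 bot 0.0183 2622
0.09 y top -0.0161 bot 0.0186 3122
0.1 y top -0.0146 bot 0.011 3994
0.11 y top -0.0136 bot -0.0013 2912
0.12 y top -0.013 bot -0.0102 180
jar_top [(array([0.534, 0.033, 0.055]), 0.83)]
dowel_a [(array([0.535, 0.033, 0.059]), 0.64), (array([ 0.436, -0.27 ,  0.013]), 0.59)]
jar [(array([0.537, 0.034, 0.061]), 0.65)]
1251 [0.54236478 0.04111837 0.0720803 ] [[0.533 0.063 0.079]
 [0.534 0.064 0.08 ]
 [0.534 0.063 0.082]
 [0.534 0.062 0.083]
 [0.537 0.067 0.083]
 [0.535 0.065 0.087]
 [0.539 0.065 0.08 ]
 [0.537 0.064 0.085]
 [0.54  0.065 0.079]
 [0.539 0.064 0.083]
 [0.537 0.062 0.088]
 [0.541 0.063 0.082]
 [0.539 0.063 0.087]]
```

```bash
cat > p.py <<'E'
from h import *
import sys
J=np.array([.548,.002]);L=np.array([0,-.013,.121])
a,th,off,lz=map(float,sys.argv[1:5])
s=env.state();h=np.array([np.cos(np.radians(a)),np.sin(np.radians(a)),0]);z=-h;y=np.array([0,0,-1.]);x=np.cross(y,z)
M=R.from_matrix(np.array([x,y,z]).T)*R.from_rotvec([-np.radians(th),0,0])
lip=np.r_[J+off*h[:2],lz];p=lip-M.apply(L)
t,r=delta(p,M.as_quat(),s);print('tcp',p.round(3),'t',t,'r',r,'rows',(np.linalg.norm(t)*.12/.0417).round(1),(np.linalg.norm(r)*1.5/.125).round(1))
print('now',s['time_s'],s['ee_pos'].round(3),s['joint_positions'].round(2))
E
python3 p.py -115 -5 .0145 .2; python3 p.py -75 -5 .0145 .2
```

```text
tcp [ 0.491 -0.119  0.177] t [-2.962 -0.016 -1.101] r [-0.017  1.012 -0.107] rows 9.1 12.2
now 6.5 [0.539 0.257 0.19 ] [ 0.35  0.2   1.77  0.09  1.25 -0.77]
tcp [ 0.583 -0.127  0.177] t [-2.67  -0.101 -1.801] r [-0.02   0.549 -0.058] rows 9.3 6.6
now 6.5 [0.539 0.257 0.19 ] [ 0.35  0.2   1.77  0.09  1.25 -0.77]
```

```bash
python3 -m jog '[{"tx":-0.12,"ty":0,"tz":-0.05,"rx":0,"ry":0.05,"rz":-0.005},{"tx":-0.35,"ty":0,"tz":-0.13,"rx":0,"ry":0.12,"rz":-0.013},{"tx":-0.6,"ty":0,"tz":-0.22,"rx":0,"ry":0.2,"rz":-0.021},{"tx":-0.8,"ty":0,"tz":-0.3,"rx":0,"ry":0.27,"rz":-0.029},{"tx":-1,"ty":0,"tz":-0.37,"rx":-0.006,"ry":0.34,"rz":-0.036}]'
python3 p.py -115 -5 .0145 .2
```

```text
time_s: 6.92
ee_pos: [0.5231, 0.1288, 0.1856]
orientation: [-0.641, -0.187, 0.212, 0.714]
force: [0.4, 0.2, -2.7]
width: 0.153
tcp [ 0.491 -0.119  0.177] t [-1.342 -0.09  -1.595] r [-0.011  0.669 -0.069] rows 6.0 8.1
now 6.9167 [0.523 0.129 0.186] [ 0.13  0.08  1.93  0.1   1.19 -0.48]
```

```bash
python3 -m jog '[{"tx":-0.13,"ty":-0.01,"tz":-0.16,"rx":0,"ry":0.07,"rz":-0.007},{"tx":-0.27,"ty":-0.02,"tz":-0.32,"rx":0,"ry":0.14,"rz":-0.014},{"tx":-0.4,"ty":-0.03,"tz":-0.48,"rx":-0.003,"ry":0.2,"rz":-0.021},{"tx":-0.54,"ty":-0.035,"tz":-0.64,"rx":-0.004,"ry":0.27,"rz":-0.028},{"tx":-0.67,"ty":-0.045,"tz":-0.8,"rx":-0.005,"ry":0.335,"rz":-0.035}]'
python3 p.py -115 -5 .0145 .2
```

```text
time_s: 7.33
ee_pos: [0.5078, 0.0048, 0.181]
orientation: [-0.671, -0.021, 0.027, 0.741]
force: [-0.7, 0.1, -3.0]
width: 0.149
tcp [ 0.491 -0.119  0.177] t [-0.206 -0.062 -1.022] r [-0.006  0.334 -0.034] rows 3.0 4.0
now 7.3333 [0.508 0.005 0.181] [-0.1   0.    2.01  0.11  1.15 -0.22]
```

```bash
python3 -m jog '[{"tx":-0.04,"ty":-0.01,"tz":-0.2,"rx":0,"ry":0.07,"rz":-0.007},{"tx":-0.08,"ty":-0.02,"tz":-0.4,"rx":0,"ry":0.14,"rz":-0.014},{"tx":-0.12,"ty":-0.03,"tz":-0.6,"rx":-0.003,"ry":0.2,"rz":-0.021},{"tx":-0.16,"ty":-0.05,"tz":-0.8,"rx":-0.004,"ry":0.27,"rz":-0.028},{"tx":-0.2,"ty":-0.06,"tz":-1,"rx":-0.005,"ry":0.335,"rz":-0.035}]'
python3 b.py w6.png
python3 p.py -115 30 .0145 .15
```

```text
time_s: 7.75
ee_pos: [0.4928, -0.1166, 0.1766]
orientation: [-0.659, 0.146, -0.16, 0.72]
force: [-0.4, 0.1, -3.1]
width: 0.153
7.75 [ 0.493 -0.117  0.177] [-0.34 -0.02  2.04  0.1   1.11  0.05] n 26219
0.02 y top -0.027 bot -0.0204 39
0.03 y top -0.0261 bot 0.0118 1007
0.04 y top -0.024 bot 0.0133 2630
0.05 y top -0.0225 bot 0.0147 3205
0.06 y top -0.0207 bot 0.0158 2760
0.07 y top -0.0195 bot 0.0171 3107
0.08 y top -0.018 bot 0.0179 3040
0.09 y top -0.0165 bot 0.0153 3624
0.1 y top -0.015 bot 0.0094 4088
0.11 y top -0.0139 bot -0.0026 2661
0.12 y top -0.0131 bot -0.0103 58
tcp [ 0.495 -0.112  0.199] t [-0.011 -0.183  0.087] r [-0.407 -0.005  0.   ] rows 0.6 4.9
now 7.8 [ 0.492 -0.12   0.176] [-0.35 -0.02  2.04  0.1   1.11  0.05]
```

```bash
python3 -m jog '[{"tx":0,"ty":-0.04,"tz":0.02,"rx":-0.08,"ry":0,"rz":0},{"tx":0,"ty":-0.08,"tz":0.04,"rx":-0.16,"ry":0,"rz":0},{"tx":-0.01,"ty":-0.12,"tz":0.06,"rx":-0.24,"ry":0,"rz":0},{"tx":-0.01,"ty":-0.16,"tz":0.07,"rx":-0.32,"ry":-0.005,"rz":0},{"tx":-0.01,"ty":-0.18,"tz":0.087,"rx":-0.407,"ry":-0.005,"rz":0}]'
python3 p.py -115 52 .0145 .11;python3 p.py -115 80 .0145 .1
```

```text
time_s: 8.22
ee_pos: [0.497, -0.1071, 0.2014]
orientation: [0.845, -0.182, 0.107, -0.491]
force: [-0.3, 0.3, -3.9]
width: 0.154
tcp [ 0.506 -0.088  0.197] t [ 0.002 -0.059  0.17 ] r [-0.259  0.004  0.007] rows 0.5 3.1
now 8.2167 [ 0.497 -0.107  0.201] [ 0.04  0.13  1.92 -0.47  1.36  0.63]
tcp [ 0.528 -0.042  0.217] t [ 0.008 -0.41   0.458] r [-0.585  0.003  0.008] rows 1.8 7.0
now 8.2167 [ 0.497 -0.107  0.201] [ 0.04  0.13  1.92 -0.47  1.36  0.63]
```

```bash
python3 -m jog '[{"tx":0,"ty":-0.015,"tz":0.05,"rx":-0.065,"ry":0,"rz":0},{"tx":0,"ty":-0.03,"tz":0.09,"rx":-0.13,"ry":0,"rz":0},{"tx":0,"ty":-0.045,"tz":0.13,"rx":-0.2,"ry":0,"rz":0.003},{"tx":0,"ty":-0.06,"tz":0.17,"rx":-0.26,"ry":0.004,"rz":0.007},{"tx":0,"ty":-0.06,"tz":0.17,"rx":-0.26,"ry":0.004,"rz":0.007}]'
python3 p.py -115 80 .0145 .098
```

```text
time_s: 8.63
ee_pos: [0.5044, -0.0854, 0.1912]
orientation: [0.923, -0.205, 0.064, -0.319]
force: [-0.0, 0.3, -4.4]
width: 0.152
tcp [ 0.528 -0.042  0.215] t [ 0.021 -0.446  0.097] r [-0.325  0.008 -0.001] rows 1.3 3.9
now 8.6333 [ 0.504 -0.085  0.191] [ 0.21  0.36  1.84 -0.68  1.6   0.85]
```

```bash
python3 -m jog '[{"tx":0,"ty":-0.09,"tz":0.01,"rx":-0.065,"ry":0,"rz":0},{"tx":0.01,"ty":-0.18,"tz":0.02,"rx":-0.13,"ry":0.003,"rz":0},{"tx":0.01,"ty":-0.27,"tz":0.04,"rx":-0.195,"ry":0.005,"rz":0},{"tx":0.02,"ty":-0.36,"tz":0.065,"rx":-0.26,"ry":0.007,"rz":0},{"tx":0.02,"ty":-0.446,"tz":0.097,"rx":-0.325,"ry":0.008,"rz":0}]'
python3 p.py -115 90 .0145 .098
python3 - <<'E'
from h import *
im,d=get_image('scene');save('s7.png',cv2.resize(im[120:300,240:480],(720,540)))
E
```

```text
time_s: 9.05
ee_pos: [0.5288, -0.0441, 0.2203]
orientation: [0.972, -0.218, 0.023, -0.087]
force: [-0.1, -0.8, -3.0]
width: 0.156
tcp [ 0.536 -0.023  0.219] t [-0.018 -0.182  0.044] r [-0.12  -0.005 -0.003] rows 0.5 1.4
now 9.05 [ 0.529 -0.044  0.22 ] [ 0.33  0.63  1.68 -0.87  1.97  0.97]
```

View pics/s7.png

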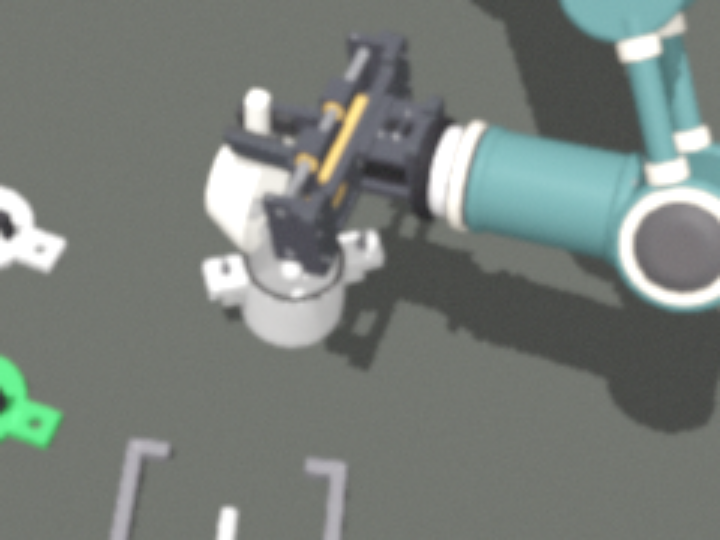

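The bowl is tipped over the jar mouth (crop (290,250)) and is clear of both lugs; balls show at (290,265). I tip a bit further and wait, watching the force.

```bash
python3 -m jog '[{"tx":0,"ty":-0.06,"tz":0.015,"rx":-0.04,"ry":0,"rz":0},{"tx":-0.01,"ty":-0.12,"tz":0.03,"rx":-0.08,"ry":0,"rz":0},{"tx":-0.015,"ty":-0.18,"tz":0.044,"rx":-0.12,"ry":0,"rz":0},{"tx":-0.015,"ty":-0.18,"tz":0.044,"rx":-0.12,"ry":0,"rz":0},{"tx":-0.015,"ty":-0.18,"tz":0.044,"rx":-0.12,"ry":0,"rz":0}]'
python3 -m jog '[{"tx":0,"ty":0,"tz":0,"rx":0,"ry":0,"rz":0},{"tx":0,"ty":0,"tz":0,"rx":0,"ry":0,"rz":0},{"tx":0,"ty":0,"tz":0,"rx":0,"ry":0,"rz":0},{"tx":0,"ty":0,"tz":0,"rx":0,"ry":0,"rz":0},{"tx":0,"ty":0,"tz":0,"rx":0,"ry":0,"rz":0}]'
cat > l.py <<'E'
from h import *
import sys
for i in range(3):
    s=env.state();im,d=get_image(['scene','wrist','side'][i]);
    print(s['force'].round(2),[(np.round(o['at'],3).tolist(),round(o['p'],2)) for o in search_frame('ball0_center',['scene','wrist','side'][i])])
    if i==1: save(sys.argv[1],im)
E
python3 l.py w8.png
```

```text
time_s: 9.52
ee_pos: [0.5357, -0.0244, 0.2175]
orientation: [0.976, -0.219, 0.002, -0.0]
force: [0.7, -0.7, -1.8]
width: 0.154
time_s: 9.93
ee_pos: [0.5358, -0.0243, 0.2185]
orientation: [0.976, -0.22, 0.003, 0.001]
force: [-0.1, -0.3, -1.6]
width: 0.151
[-0.1  -0.32 -1.57] []
[-0.16 -0.65 -1.72] []
[ 0.14 -0.24 -1.89] []
```

View pics/w8.png

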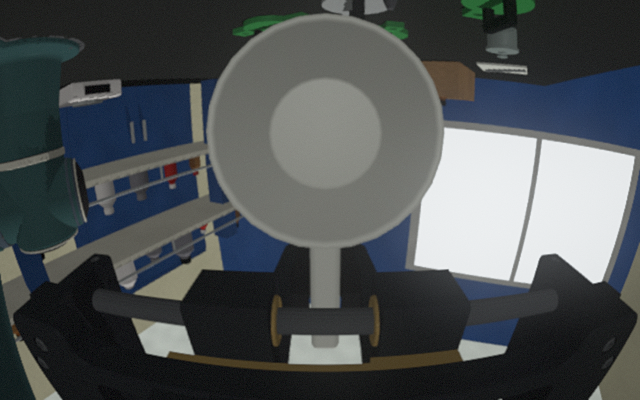

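The bowl is visibly empty (centre (325,130)) and the wrist force has dropped to casserole weight (-1.6 N). Now I untilt and carry it back.

```bash
python3 -m jog '[{"tx":0,"ty":0,"tz":-0.2,"rx":0,"ry":0,"rz":0},{"tx":0,"ty":0,"tz":-0.5,"rx":0.05,"ry":0,"rz":0},{"tx":0,"ty":0.05,"tz":-0.6,"rx":0.12,"ry":0,"rz":0},{"tx":0,"ty":0.1,"tz":-0.6,"rx":0.2,"ry":0,"rz":0},{"tx":0,"ty":0.1,"tz":-0.6,"rx":0.28,"ry":0,"rz":0}]'
cat > t.py <<'E'
from h import *
import sys
# tool pose: handle az a, tilt th, TCP x y z
a,th,*p=map(float,sys.argv[1:6]);s=env.state();a=np.radians(a)
z=-np.array([np.cos(a),np.sin(a),0]);y=np.array([0,0,-1.]);x=np.cross(y,z)
M=R.from_matrix(np.array([x,y,z]).T)*R.from_rotvec([-np.radians(th),0,0])
t,r=delta(p,M.as_quat(),s);print('t',t,'r',r,'rows',(np.linalg.norm(t)*.12/.0417).round(1),(np.linalg.norm(r)*1.5/.125).round(1))
print('now',s['time_s'],s['ee_pos'].round(3),s['joint_positions'].round(2))
E
python3 t.py -115 -10 .48 .2 .15; python3 t.py -115 15 .5 .03 .25
```

```text
time_s: 10.65
ee_pos: [0.5306, -0.0343, 0.2906]
orientation: [0.954, -0.214, 0.049, -0.205]
force: [0.3, 0.0, -1.7]
width: 0.153
t [-1.223 -0.964  1.713] r [ 0.88  -0.006  0.002] rows 6.7 10.6
now 10.65 [ 0.531 -0.034  0.291] [ 0.32  0.44  1.66 -0.78  1.91  0.85]
t [-0.462 -0.204  0.46 ] r [ 0.59  -0.006  0.001] rows 2.0 7.1
now 10.65 [ 0.531 -0.034  0.291] [ 0.32  0.44  1.66 -0.78  1.91  0.85]
```

```bash
python3 -m jog '[{"tx":-0.12,"ty":-0.04,"tz":0.12,"rx":0.08,"ry":0,"rz":0},{"tx":-0.24,"ty":-0.1,"tz":0.24,"rx":0.16,"ry":0,"rz":0},{"tx":-0.36,"ty":-0.15,"tz":0.4,"rx":0.24,"ry":0,"rz":0},{"tx":-0.48,"ty":-0.2,"tz":0.55,"rx":0.32,"ry":0,"rz":0},{"tx":-0.6,"ty":-0.25,"tz":0.7,"rx":0.4,"ry":0,"rz":0}]'
python3 t.py -115 -10 .48 .2 .15
```

```text
time_s: 11.07
ee_pos: [0.492, 0.0531, 0.2252]
orientation: [0.851, -0.19, 0.11, -0.478]
force: [0.2, -1.3, -1.8]
width: 0.151
t [-0.618 -0.02   1.233] r [ 0.48  -0.005  0.003] rows 4.0 5.8
now 11.0667 [0.492 0.053 0.225] [ 0.32  0.18  1.83 -0.39  1.53  0.86]
```

```bash
python3 -m jog '[{"tx":-0.12,"ty":0,"tz":0.2,"rx":0.08,"ry":0,"rz":0},{"tx":-0.24,"ty":0,"tz":0.4,"rx":0.16,"ry":0,"rz":0},{"tx":-0.36,"ty":0,"tz":0.6,"rx":0.24,"ry":0,"rz":0},{"tx":-0.48,"ty":0,"tz":0.8,"rx":0.32,"ry":0,"rz":0},{"tx":-0.6,"ty":0,"tz":1,"rx":0.4,"ry":0,"rz":0}]'
python3 -m jog '[{"tx":0,"ty":0,"tz":0.1,"rx":0.08,"ry":0,"rz":0},{"tx":0,"ty":0,"tz":0.2,"rx":0.08,"ry":0,"rz":0},{"tx":0,"ty":0,"tz":0.2,"rx":0.08,"ry":0,"rz":0},{"tx":0,"ty":0,"tz":0.2,"rx":0.08,"ry":0,"rz":0}]'
python3 b.py w9.png;  python3 t.py -115 -9.5 .48 .2 .03
python3 - <<'E'
from h import *
import cv2
s=env.state();k=calibration('wrist');im,d=get_image('wrist');P=cloud('wrist',d,k)
w=(im.min(-1)>170)&(d>0)&(P[...,2]>.05)&(np.hypot(P[...,0]-s['ee_pos'][0],P[...,1]-s['ee_pos'][1])<.16)
q=P[w];A=np.c_[q[:,:2],np.ones(len(q))]
# foot/rim heights along -h
h=np.radians(-115);u=(q[:,:2]-s['ee_pos'][:2])@-np.array([np.cos(h),np.sin(h)])
for a in np.arange(.01,.14,.01):
    t=q[(u>a)&(u<a+.01),2]
    if len(t)>3: print(round(a,2),np.percentile(t,[2,98]).round(4))
E
```

```text
time_s: 11.48
ee_pos: [0.4709, 0.1757, 0.1623]
orientation: [-0.672, 0.149, -0.161, 0.707]
force: [-0.2, -1.1, -2.0]
width: 0.154
time_s: 11.82
ee_pos: [0.4818, 0.1964, 0.1635]
orientation: [-0.631, 0.139, -0.169, 0.744]
force: [-0.4, 0.7, -1.2]
width: 0.151
11.8167 [0.482 0.196 0.163] [ 0.26 -0.04  2.1   0.15  0.98  0.62] n 13810
0.02 y top -0.0267 bot -0.0241 59
0.03 y top -0.0257 bot 0.0127 780
0.04 y top -0.0236 bot 0.0143 1938
0.05 y top -0.0218 bot 0.016 2349
0.06 y top -0.02 bot 0.0177 2517
0.07 y top -0.0183 bot 0.0193 2402
0.08 y top -0.0169 bot 0.021 1812
0.09 y top -0.0156 bot 0.0217 624
0.1 y top -0.014 bot -0.0105 427
0.11 y top -0.0123 bot -0.0089 866
0.12 y top -0.0108 bot -0.0079 36
t [-0.034  1.1   -0.166] r [-0.    -0.002  0.004] rows 3.2 0.1
now 11.8667 [0.482 0.197 0.164] [ 0.26 -0.04  2.1   0.15  0.98  0.62]
0.01 [0.1923 0.1938]
0.02 [0.1842 0.1947]
0.03 [0.1578 0.1942]
0.04 [0.1573 0.1939]
0.05 [0.1572 0.1938]
0.06 [0.1572 0.1939]
0.07 [0.1571 0.1937]
0.08 [0.1572 0.1938]
0.09 [0.1576 0.1939]
0.1 [0.1692 0.1942]
0.11 [0.1886 0.1945]
```

```bash
python3 -m jog '[{"tx":0,"ty":0.25,"tz":-0.042,"rx":0,"ry":0,"rz":0},{"tx":0,"ty":0.55,"tz":-0.092,"rx":0,"ry":0,"rz":0},{"tx":0,"ty":0.8,"tz":-0.134,"rx":0,"ry":0,"rz":0},{"tx":0,"ty":1,"tz":-0.167,"rx":0,"ry":0,"rz":0},{"tx":0,"ty":1,"tz":-0.167,"rx":0,"ry":0,"rz":0}]'
python3 -m jog '[{"tx":0,"ty":0.08,"tz":-0.013,"rx":0,"ry":0,"rz":0},{"tx":0,"ty":0.16,"tz":-0.027,"rx":0,"ry":0,"rz":0},{"tx":0,"ty":0.24,"tz":-0.04,"rx":0,"ry":0,"rz":0},{"tx":0,"ty":0.24,"tz":-0.04,"rx":0,"ry":0,"rz":0},{"tx":0,"ty":0.24,"tz":-0.04,"rx":0,"ry":0,"rz":0}]'
```

```text
time_s: 12.33
ee_pos: [0.4775, 0.1955, 0.0357]
orientation: [-0.633, 0.143, -0.165, 0.743]
force: [-1.6, -0.1, -2.2]
width: 0.147
time_s: 12.75
ee_pos: [0.4824, 0.1965, 0.0122]
orientation: [-0.63, 0.14, -0.169, 0.745]
force: [-0.0, -0.1, -1.4]
width: 0.15
```

```bash
python3 -m jog '[{"tx":0,"ty":0.01,"tz":0,"rx":0,"ry":0,"rz":0},{"tx":0,"ty":0.02,"tz":0,"rx":0,"ry":0,"rz":0},{"tx":0,"ty":0.02,"tz":0,"rx":0,"ry":0,"rz":0},{"tx":0,"ty":0.02,"tz":0,"rx":0,"ry":0,"rz":0}]'
python3 -m jog '[{"tx":0,"ty":0,"tz":0,"rx":0,"ry":0,"rz":0},{"tx":0,"ty":0,"tz":0,"rx":0,"ry":0,"rz":0},{"tx":0,"ty":0,"tz":0,"rx":0,"ry":0,"rz":0},{"tx":0,"ty":0,"tz":0,"rx":0,"ry":0,"rz":0},{"tx":0,"ty":0,"tz":0,"rx":0,"ry":0,"rz":0}]' 0.5
python3 t.py -115 0 .46 .16 .25
```

```text
time_s: 13.08
ee_pos: [0.483, 0.1968, 0.0106]
orientation: [-0.63, 0.139, -0.17, 0.745]
force: [-0.5, -1.2, 3.4]
width: 0.15
time_s: 13.5
ee_pos: [0.4821, 0.1968, 0.0095]
orientation: [-0.63, 0.14, -0.169, 0.745]
force: [0.4, -0.9, -0.3]
width: 0.49
t [-0.025 -2.036 -0.016] r [-0.112 -0.004  0.004] rows 5.9 1.3
now 13.5 [0.482 0.197 0.009] [0.26 0.17 2.21 0.2  0.66 0.54]
```

```bash
python3 -m jog '[{"tx":0,"ty":-0.15,"tz":0,"rx":0,"ry":0,"rz":0},{"tx":0,"ty":-0.4,"tz":0,"rx":-0.03,"ry":0,"rz":0},{"tx":0,"ty":-0.7,"tz":0,"rx":-0.06,"ry":0,"rz":0},{"tx":0,"ty":-1,"tz":0,"rx":-0.112,"ry":0,"rz":0},{"tx":0,"ty":-1,"tz":0,"rx":-0.112,"ry":0,"rz":0}]' 
python3 t.py -115 0 .51 -.07 .25
```

```text
time_s: 13.92
ee_pos: [0.4787, 0.181, 0.1359]
orientation: [-0.689, 0.149, -0.161, 0.691]
force: [1.3, 0.4, 0.9]
width: 0.495
t [ 1.144 -0.945 -1.774] r [-0.004 -0.004  0.01 ] rows 6.7 0.1
now 13.9167 [0.479 0.181 0.136] [ 0.32  0.04  2.07 -0.01  1.03  0.76]
```

```bash
python3 -m jog '[{"tx":0.1,"ty":-0.3,"tz":-0.1,"rx":0,"ry":0,"rz":0},{"tx":0.3,"ty":-0.5,"tz":-0.4,"rx":0,"ry":0,"rz":0},{"tx":0.5,"ty":-0.7,"tz":-0.7,"rx":0,"ry":0,"rz":0},{"tx":0.7,"ty":-0.9,"tz":-0.9,"rx":0,"ry":0,"rz":0},{"tx":0.8,"ty":-0.95,"tz":-1,"rx":0,"ry":0,"rz":0}]' 1
python3 -m jog '[{"tx":0.1,"ty":0,"tz":-0.2,"rx":0,"ry":0,"rz":0},{"tx":0.2,"ty":0,"tz":-0.5,"rx":0,"ry":0,"rz":0},{"tx":0.35,"ty":0,"tz":-0.77,"rx":0,"ry":0,"rz":0},{"tx":0.35,"ty":0,"tz":-0.77,"rx":0,"ry":0,"rz":0},{"tx":0.35,"ty":0,"tz":-0.77,"rx":0,"ry":0,"rz":0}]'
cat > j.py <<'E'
from h import *
import sys
from scipy.optimize import least_squares
s=env.state();k=calibration('wrist');im,d=get_image('wrist');P=cloud('wrist',d,k);save(sys.argv[1],im)
print(s['time_s'],s['ee_pos'].round(4),'balls',[(np.round(o['at'],3).tolist(),round(o['p'],2)) for o in search_frame('ball0_center','wrist')])
q=P[(np.hypot(P[...,0]-.548,P[...,1])<.1)&(P[...,2]>.062)&(P[...,2]<.1)&(d>0)]
c=np.array([.548,.002]);rim=q[(q[:,2]<.078)]
for _ in range(3):
    r=np.hypot(*(rim[:,:2]-c).T);b=rim[(r>.03)&(r<.05)]
    c=least_squares(lambda p:np.maximum(0,np.hypot(b[:,0]-p[0],b[:,1]-p[1])-.044)+np.maximum(0,.037-np.hypot(b[:,0]-p[0],b[:,1]-p[1])),c).x
print('rim',c.round(4),len(b),'z',np.percentile(b[:,2],[10,50,90]).round(4))
dw=q[q[:,2]>.080];ds=[]
for sg in (1,-1):
    t=dw[(dw[:,1]-c[1])*sg>.03];ds.append(t[:,:2].mean(0));print('dowel',t.mean(0).round(4),len(t),t[:,2].max().round(4))
u=ds[0]-ds[1];print('mid',((ds[0]+ds[1])/2).round(4),'len',np.hypot(*u).round(4),'ang',np.degrees(np.arctan2(u[1],u[0])).round(2))
E
python3 j.py w10.png
```

```text
time_s: 14.33
ee_pos: [0.5087, 0.028, 0.2445]
orientation: [0.69, -0.152, 0.158, -0.69]
force: [0.5, 0.2, 1.1]
width: 0.857
time_s: 14.75
ee_pos: [0.5062, -0.0734, 0.242]
orientation: [0.69, -0.155, 0.158, -0.689]
force: [-0.3, -0.4, -0.4]
width: 0.998
14.75 [ 0.5062 -0.0734  0.242 ] balls [([0.56, -0.007, 0.024], 0.57)]
rim [0.5486 0.004 ] 2216 z [0.0693 0.0733 0.0751]
dowel [0.5373 0.0612 0.0841] 67 0.089
dowel [ 0.5594 -0.0511  0.0842] 67 0.0883
mid [0.5484 0.005 ] len 0.1145 ang 101.11
```

View pics/w10.png

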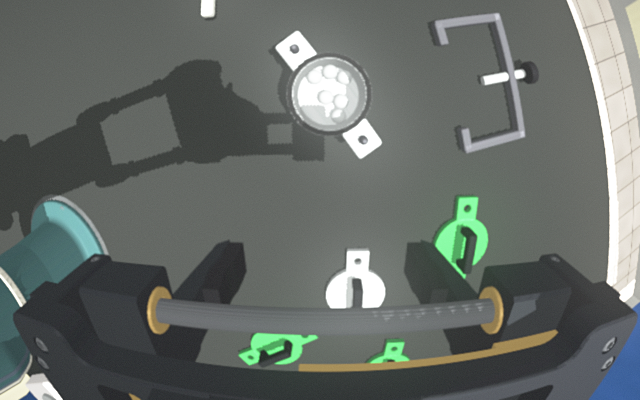

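The jar interior at (330,92) holds the balls, the dowels sit at (295,48) and (362,140), and the real lid is at (357,290). The jar fit gives centre (.548,.005) and dowel line 101°. Next I move toward the lid.

```bash
python3 t.py -115 0 .444 -.317 .22
```

```text
t [ 0.408  0.185 -2.072] r [-0.    -0.004  0.003] rows 6.1 0.1
now 14.85 [ 0.506 -0.071  0.242] [-0.19 -0.05  1.95 -0.    1.24  0.25]
```

```bash
python3 -m jog '[{"tx":0.1,"ty":0.1,"tz":-0.3,"rx":0,"ry":0,"rz":0},{"tx":0.15,"ty":0.15,"tz":-0.64,"rx":0,"ry":0,"rz":0},{"tx":0.2,"ty":0.18,"tz":-0.98,"rx":0,"ry":0,"rz":0},{"tx":0.2,"ty":0.18,"tz":-1,"rx":0,"ry":0,"rz":0}]' 0.5
python3 -m jog '[{"tx":0.1,"ty":0,"tz":-0.34,"rx":0,"ry":0,"rz":0},{"tx":0.15,"ty":0,"tz":-0.68,"rx":0,"ry":0,"rz":0},{"tx":0.2,"ty":0,"tz":-1,"rx":0,"ry":0,"rz":0},{"tx":0.2,"ty":0,"tz":-1,"rx":0,"ry":0,"rz":0},{"tx":0.2,"ty":0,"tz":-1,"rx":0,"ry":0,"rz":0}]'
cat > d.py <<'E'
from h import *
import sys
s=env.state();k=calibration('wrist');im,d=get_image('wrist');P=cloud('wrist',d,k);save(sys.argv[1],im)
hsv=cv2.cvtColor(im,cv2.COLOR_RGB2HSV)
n=(np.hypot(P[...,0]-.465,P[...,1]+.272)<.085)&(d>0)&(hsv[...,1]<80)
q=P[n&(P[...,2]>.026)&(P[...,2]<.055)];b=(q[:,:2]*1e4).astype(np.float32);rc=cv2.minAreaRect(b)
w=q[:,:2]-q[:,:2].mean(0);e=np.linalg.svd(w,full_matrices=False)[2][0];e*=np.sign(e[1])
print('bar',len(q),q.mean(0).round(4),rc,'pca',np.degrees(np.arctan2(e[1],e[0])).round(2),'ztop',np.percentile(q[:,2],[10,50,90]).round(4))
a=P[n&(P[...,2]>.004)&(P[...,2]<.016)&(im.min(-1)>90)];w=a[:,:2]-a[:,:2].mean(0);e2=np.linalg.svd(w,full_matrices=False)[2][0];e2*=np.sign(e2[1])
rc2=cv2.minAreaRect((a[:,:2]*1e4).astype(np.float32));print('disc',len(a),a.mean(0).round(4),rc2,'pca',np.degrees(np.arctan2(e2[1],e2[0])).round(2))
print(s['time_s'],s['ee_pos'].round(4),s['joint_positions'].round(2))
E
python3 d.py w11.png
```

```text
time_s: 15.18
ee_pos: [0.475, -0.1937, 0.2198]
orientation: [0.691, -0.155, 0.157, -0.689]
force: [0.9, 0.3, -0.3]
width: 0.726
time_s: 15.6
ee_pos: [0.4474, -0.3093, 0.2211]
orientation: [0.69, -0.154, 0.157, -0.69]
force: [-0.1, -0.1, 0.7]
width: 0.497
bar 758 [ 0.4647 -0.2656  0.043 ] ((4644.58349609375, -2653.6650390625), (611.7001342773438, 139.91847229003906), 64.36662292480469) pca 63.8 ztop [0.0416 0.0432 0.0443]
disc 4847 [ 0.465  -0.2654  0.0115] ((4798.8203125, -2748.71923828125), (1473.9190673828125, 1234.5693359375), 62.36812973022461) pca 63.99
15.6 [ 0.4474 -0.3093  0.2211] [-0.65  0.03  1.91  0.    1.2  -0.21]
```

View pics/w11.png

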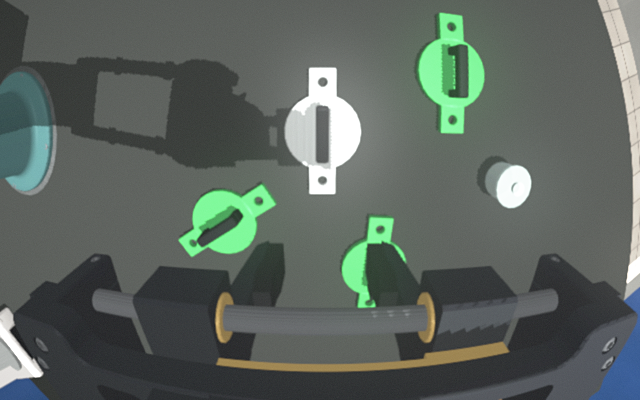

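Clear view: the steel lid is at (323,130) with its bar vertical in the image, and the green ones are well off it. Descending on the bar.

```bash
python3 t.py -116 0 .4646 -.2655 .1; python3 -m jog '[{"tx":0,"ty":0.2,"tz":0.2,"rx":0,"ry":0.01,"rz":0},{"tx":-0.02,"ty":0.5,"tz":0.38,"rx":0,"ry":0.01,"rz":0},{"tx":-0.02,"ty":0.8,"tz":0.38,"rx":0,"ry":0.01,"rz":0},{"tx":-0.02,"ty":1,"tz":0.38,"rx":0,"ry":0.01,"rz":0},{"tx":-0.02,"ty":1,"tz":0.38,"rx":0,"ry":0.01,"rz":0}]'
python3 -m jog '[{"tx":0,"ty":0,"tz":0,"rx":0,"ry":0,"rz":0},{"tx":0,"ty":0,"tz":0,"rx":0,"ry":0,"rz":0}]'
python3 t.py -116 0 .4646 -.2655 .017; python3 d.py w12.png
```

```text
t [-0.029  1.009  0.381] r [-0.001  0.008  0.003] rows 3.1 0.1
now 15.65 [ 0.448 -0.308  0.221] [-0.65  0.02  1.91  0.    1.2  -0.21]
time_s: 16.07
ee_pos: [0.4617, -0.2618, 0.0954]
orientation: [-0.688, 0.161, -0.157, 0.69]
force: [-1.5, 0.8, -0.6]
width: 0.5
time_s: 16.23
ee_pos: [0.4665, -0.2668, 0.1029]
orientation: [0.689, -0.157, 0.162, -0.688]
force: [1.0, -0.2, 0.7]
width: 0.5
t [-0.024  0.716  0.003] r [ 0.    -0.001  0.005] rows 2.1 0.1
now 16.2333 [ 0.467 -0.267  0.103] [-0.57  0.13  2.03  0.    0.97 -0.11]
bar 1628 [ 0.4662 -0.2628  0.0424] ((4646.22119140625, -2658.40869140625), (621.7615966796875, 140.96829223632812), 63.95328140258789) pca 64.34 ztop [0.0413 0.0431 0.0441]
disc 9101 [ 0.467  -0.2607  0.0114] ((4641.55224609375, -2660.912109375), (1462.32666015625, 878.5945434570312), 39.8764762878418) pca 64.31
16.2333 [ 0.4665 -0.2668  0.1029] [-0.57  0.13  2.03  0.    0.97 -0.11]
```

```bash
python3 -m jog '[{"tx":-0.02,"ty":0.2,"tz":0,"rx":0,"ry":0,"rz":0},{"tx":-0.02,"ty":0.45,"tz":0,"rx":0,"ry":0,"rz":0},{"tx":-0.02,"ty":0.62,"tz":0,"rx":0,"ry":0,"rz":0},{"tx":-0.02,"ty":0.7,"tz":0,"rx":0,"ry":0,"rz":0},{"tx":-0.02,"ty":0.7,"tz":0,"rx":0,"ry":0,"rz":0}]'
python3 -m jog '[{"tx":0,"ty":0,"tz":0,"rx":0,"ry":0,"rz":0},{"tx":0,"ty":0,"tz":0,"rx":0,"ry":0,"rz":0},{"tx":0,"ty":0,"tz":0,"rx":0,"ry":0,"rz":0}]'
python3 t.py -116 0 .4646 -.2657 .017
```

```text
time_s: 16.7
ee_pos: [0.4628, -0.2663, 0.0168]
orientation: [0.689, -0.159, 0.162, -0.688]
force: [0.0, 0.7, 0.2]
width: 0.5
time_s: 16.95
ee_pos: [0.4648, -0.2676, 0.0194]
orientation: [0.69, -0.157, 0.163, -0.688]
force: [0.6, 0.8, -0.5]
width: 0.498
t [-0.009  0.02   0.014] r [ 0.    -0.002  0.006] rows 0.1 0.1
now 16.95 [ 0.465 -0.268  0.019] [-0.57  0.24  2.09  0.    0.81 -0.11]
```

```bash
python3 -m jog '[{"tx":-0.01,"ty":0.018,"tz":0.012,"rx":0,"ry":0,"rz":0.004},{"tx":-0.01,"ty":0.018,"tz":0.012,"rx":0,"ry":0,"rz":0.004},{"tx":-0.01,"ty":0.018,"tz":0.012,"rx":0,"ry":0,"rz":0.004},{"tx":-0.01,"ty":0.018,"tz":0.012,"rx":0,"ry":0,"rz":0.004},{"tx":-0.01,"ty":0.018,"tz":0.012,"rx":0,"ry":0,"rz":0.004}]' 0
python3 -m jog '[{"tx":0,"ty":0,"tz":0,"rx":0,"ry":0,"rz":0},{"tx":0,"ty":0,"tz":0,"rx":0,"ry":0,"rz":0},{"tx":0,"ty":0,"tz":0,"rx":0,"ry":0,"rz":0},{"tx":0,"ty":0,"tz":0,"rx":0,"ry":0,"rz":0},{"tx":0,"ty":0,"tz":0,"rx":0,"ry":0,"rz":0}]'
python3 -m jog '[{"tx":0,"ty":-0.1,"tz":0,"rx":0,"ry":0,"rz":0},{"tx":0,"ty":-0.3,"tz":0,"rx":0,"ry":0,"rz":0},{"tx":0,"ty":-0.6,"tz":0,"rx":0,"ry":0,"rz":0},{"tx":0,"ty":-0.9,"tz":0,"rx":0,"ry":0,"rz":0},{"tx":0,"ty":-1,"tz":0,"rx":0,"ry":0,"rz":0}]'
python3 t.py -79 0 .5484 .0045 .2
```

```text
time_s: 17.37
ee_pos: [0.4634, -0.2651, 0.0154]
orientation: [0.689, -0.16, 0.16, -0.689]
force: [1.4, -0.7, 1.2]
width: 0.154
time_s: 17.78
ee_pos: [0.4634, -0.2651, 0.0154]
orientation: [0.689, -0.16, 0.16, -0.689]
force: [3.0, -1.5, 0.5]
width: 0.152
time_s: 18.2
ee_pos: [0.4642, -0.2657, 0.1398]
orientation: [0.689, -0.159, 0.161, -0.688]
force: [1.2, -1.0, -3.4]
width: 0.15
t [-0.362 -0.505  2.329] r [ 0.001 -0.433  0.002] rows 6.9 5.2
now 18.2 [ 0.464 -0.266  0.14 ] [-0.57  0.08  2.01 -0.    1.05 -0.11]
```

```bash
python3 -m jog '[{"tx":-0.02,"ty":-0.1,"tz":0.15,"rx":0,"ry":-0.04,"rz":0},{"tx":-0.06,"ty":-0.3,"tz":0.4,"rx":0,"ry":-0.09,"rz":0},{"tx":-0.09,"ty":-0.45,"tz":0.65,"rx":0,"ry":-0.13,"rz":0},{"tx":-0.12,"ty":-0.5,"tz":0.85,"rx":0,"ry":-0.18,"rz":0},{"tx":-0.15,"ty":-0.5,"tz":1,"rx":0,"ry":-0.215,"rz":0}]'
python3 t.py -79 0 .5484 .0045 .2
```

```text
time_s: 18.62
ee_pos: [0.5003, -0.1475, 0.1963]
orientation: [-0.705, 0.046, -0.046, 0.706]
force: [0.6, -0.7, -5.1]
width: 0.151
t [ 0.232 -0.03   1.308] r [-0.    -0.215  0.   ] rows 3.8 2.6
now 18.6167 [ 0.5   -0.147  0.196] [-0.33  0.    1.98  0.    1.16 -0.2 ]
```

```bash
python3 -m jog '[{"tx":0.03,"ty":0,"tz":0.12,"rx":0,"ry":-0.07,"rz":0},{"tx":0.06,"ty":0,"tz":0.24,"rx":0,"ry":-0.14,"rz":0},{"tx":0.09,"ty":0,"tz":0.35,"rx":0,"ry":-0.215,"rz":0},{"tx":0.09,"ty":0,"tz":0.35,"rx":0,"ry":-0.215,"rz":0},{"tx":0.09,"ty":0,"tz":0.35,"rx":0,"ry":-0.215,"rz":0}]'
python3 -m jog '[{"tx":0,"ty":0,"tz":0,"rx":0,"ry":0,"rz":0},{"tx":0,"ty":0,"tz":0,"rx":0,"ry":0,"rz":0}]'
cat >> j.py <<'E'
# held lid in tool frame
M=R.from_quat(s['orientation']);T=M.inv().apply(P.reshape(-1,3)-s['ee_pos']).reshape(P.shape)
m=(d>0)&(np.abs(T[...,0])<.05)&(T[...,1]>-.06)&(T[...,1]<.02)&(T[...,2]>.0)&(T[...,2]<.08)&(im.max(-1).astype(int)-im.min(-1)<40)
g=m&(T[...,1]<.02)
t=T[g&(T[...,1]>-.005)]
for z0 in np.arange(.02,.08,.006):
    a=t[(t[:,2]>z0)&(t[:,2]<z0+.006)]
    if len(a)>5: print('z',z0.round(3),'y',np.median(a[:,1]).round(4),'x',np.percentile(a[:,0],[2,50,98]).round(4),len(a))
far=t[np.abs(t[:,0])<.012];print('tip z',np.percentile(far[:,2],[99.7]).round(4))
E
python3 j.py w13.png; cp pics/w13.png /tmp/
```

```text
time_s: 19.03
ee_pos: [0.5147, -0.1083, 0.1935]
orientation: [-0.704, -0.065, 0.068, 0.704]
force: [-0.2, -0.8, -4.6]
width: 0.151
time_s: 19.2
ee_pos: [0.5153, -0.1095, 0.1944]
orientation: [-0.704, -0.065, 0.066, 0.704]
force: [0.1, -0.5, -4.9]
width: 0.151
19.2 [ 0.5153 -0.1095  0.1944] balls [([0.557, -0.005, 0.022], 0.7)]
rim [0.5481 0.0033] 2981 z [0.0688 0.0733 0.075 ]
dowel [0.5366 0.0608 0.0843] 84 0.0887
dowel [ 0.5585 -0.0514  0.0841] 94 0.0894
mid [0.5476 0.0047] len 0.1143 ang 101.08
z 0.02 y 0.0039 x [-0.0366 -0.0011  0.0356] 1176
z 0.026 y 0.0038 x [-0.0327 -0.0004  0.0312] 1298
z 0.032 y 0.0039 x [-0.0277 -0.0006  0.0264] 1208
z 0.038 y 0.0039 x [-0.0198 -0.0006  0.0187] 821
z 0.044 y 0.0038 x [-0.0148 -0.0006  0.0135] 692
z 0.05 y 0.004 x [-0.0152 -0.0006  0.0138] 655
z 0.056 y 0.0039 x [-0.0153  0.0047  0.0141] 477
z 0.062 y 0.0038 x [-0.015  -0.0006  0.0136] 695
z 0.068 y 0.0038 x [-0.0153 -0.0011  0.0135] 750
tip z [0.0738]
```

View pics/w13.png

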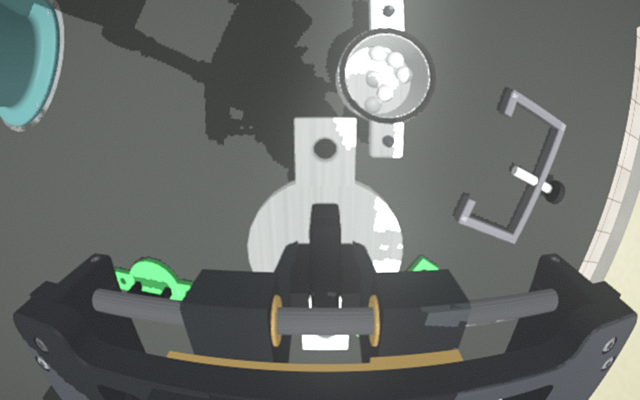

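The held lid is level with its front hole at (325,148). The jar shows dowels at (388,12) and (388,142) and six balls inside. Now I move over the jar.

```bash
python3 t.py -78.9 0 .5486 .0046 .13;python3 -m jog '[{"tx":0.03,"ty":0,"tz":0.2,"rx":0,"ry":0,"rz":0},{"tx":0.06,"ty":0.1,"tz":0.5,"rx":0,"ry":0,"rz":0},{"tx":0.09,"ty":0.25,"tz":0.8,"rx":0,"ry":0,"rz":0},{"tx":0.09,"ty":0.4,"tz":0.98,"rx":0,"ry":0,"rz":0},{"tx":0.09,"ty":0.4,"tz":0.98,"rx":0,"ry":0,"rz":0}]'
python3 -m jog '[{"tx":0,"ty":0,"tz":0,"rx":0,"ry":0,"rz":0},{"tx":0,"ty":0,"tz":0,"rx":0,"ry":0,"rz":0},{"tx":0,"ty":0,"tz":0,"rx":0,"ry":0,"rz":0}]'
python3 t.py -78.9 0 .5486 .0046 .11;python3 t.py -78.9 0 .5486 .0046 .11
```

```text
t [0.447 0.54  0.885] r [-0.    -0.005 -0.001] rows 3.2 0.1
now 19.3 [ 0.516 -0.11   0.195] [-0.26  0.02  1.97 -0.    1.16 -0.44]
time_s: 19.72
ee_pos: [0.5007, 0.0116, 0.1432]
orientation: [-0.703, -0.064, 0.07, 0.705]
force: [-1.2, 0.1, -4.6]
width: 0.153
time_s: 19.97
ee_pos: [0.5059, 0.0075, 0.1483]
orientation: [0.704, 0.066, -0.065, -0.704]
force: [0.5, 0.2, -4.7]
width: 0.151
t [ 0.345  0.319 -0.09 ] r [ 0.    -0.005  0.001] rows 1.4 0.1
now 19.9667 [0.506 0.007 0.148] [-0.03  0.02  2.06 -0.    1.06 -0.22]
t [ 0.345  0.319 -0.09 ] r [ 0.    -0.005  0.001] rows 1.4 0.1
now 19.9667 [0.506 0.007 0.148] [-0.03  0.02  2.06 -0.    1.06 -0.22]
```

```bash
python3 -m jog '[{"tx":0.12,"ty":0.05,"tz":-0.03,"rx":0,"ry":-0.005,"rz":0},{"tx":0.25,"ty":0.1,"tz":-0.06,"rx":0,"ry":-0.005,"rz":0},{"tx":0.345,"ty":0.15,"tz":-0.09,"rx":0,"ry":-0.005,"rz":0},{"tx":0.345,"ty":0.15,"tz":-0.09,"rx":0,"ry":-0.005,"rz":0},{"tx":0.345,"ty":0.15,"tz":-0.09,"rx":0,"ry":-0.005,"rz":0}]'
python3 -m jog '[{"tx":0,"ty":0,"tz":0,"rx":0,"ry":0,"rz":0},{"tx":0,"ty":0,"tz":0,"rx":0,"ry":0,"rz":0},{"tx":0,"ty":0,"tz":0,"rx":0,"ry":0,"rz":0}]'
python3 t.py -78.9 0 .5486 .0046 .105
cat > k.py <<'E'
from h import *
import sys
# dowel_a vs lid tip seen by the wrist camera, in the tool frame
s=env.state();k=calibration('wrist');im,d=get_image('wrist');P=cloud('wrist',d,k);save(sys.argv[1],im)
T=R.from_quat(s['orientation']).inv().apply(P.reshape(-1,3)-s['ee_pos']).reshape(P.shape)
n=(d>0)&(np.abs(T[...,0])<.012)&(T[...,2]>.04)&(T[...,2]<.09)
tp=T[n&(np.abs(T[...,1]-.004)<.004)];print('lid tip z',np.percentile(tp[:,2],99.5).round(4),'top y',np.median(tp[:,1]).round(4))
hole=n&(T[...,1]>.0095)&(np.abs(T[...,2]-.058)<.009)&(np.abs(T[...,0])<.009);h=T[hole];print('through hole',len(h),h.mean(0).round(4))
e=P[hole]; print('world z', np.percentile(e[:,2],[5,50,95]).round(3) if len(e) else '')
dz=h[P[hole][:,2]>.078];print('dowel pts',len(dz),dz.mean(0).round(4) if len(dz) else '', 'z max',e[:,2].max().round(4) if len(e) else '')
print(s['time_s'],s['ee_pos'].round(4),s['force'].round(1))
u=cut=im[60:260,220:440];save('z'+sys.argv[1],cv2.resize(u,(660,600)))
E
python3 k.py k1.png
```

```text
time_s: 20.38
ee_pos: [0.5482, 0.0045, 0.1296]
orientation: [-0.704, -0.068, 0.068, 0.704]
force: [-0.5, -0.2, -4.3]
width: 0.152
time_s: 20.63
ee_pos: [0.5471, 0.0055, 0.1296]
orientation: [-0.704, -0.069, 0.069, 0.704]
force: [0.1, -0.1, -4.6]
width: 0.15
t [ 0.011  0.205 -0.009] r [-0.     0.001 -0.   ] rows 0.6 0.0
now 20.6333 [0.547 0.005 0.13 ] [-0.04  0.12  1.99  0.    1.04 -0.23]
lid tip z 0.0738 top y 0.0038
through hole 268 [-0.001   0.0467  0.0534]
world z [0.071 0.073 0.119]
dowel pts 130 [-0.      0.0346  0.0554] z max 0.1201
20.6333 [0.5471 0.0055 0.1296] [ 0.1 -0.1 -4.6]
```

View pics/zk1.png

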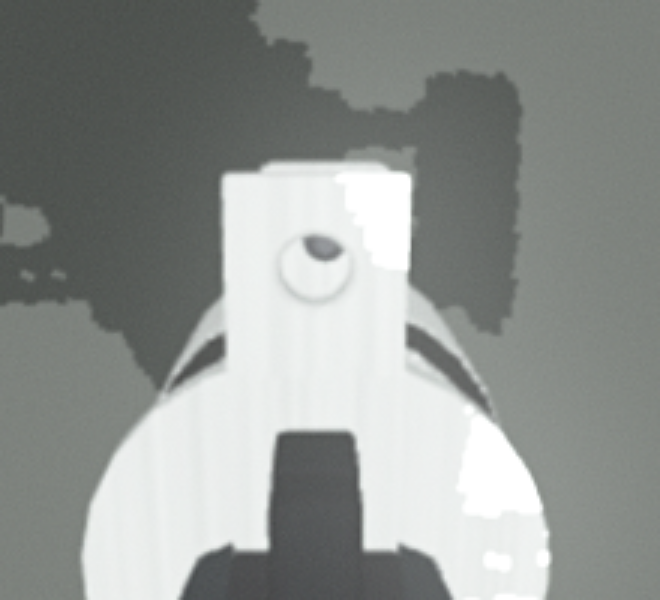

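Through the front hole (crop (315,265)) the dowel shows at (322,245). It is about 1 mm to the right, which agrees with the computed correction. I apply that and go down onto the dowels.

```bash
python3 -m jog '[{"tx":0.011,"ty":0.05,"tz":-0.008,"rx":0,"ry":0,"rz":0},{"tx":0.011,"ty":0.12,"tz":-0.008,"rx":0,"ry":0,"rz":0},{"tx":0.011,"ty":0.2,"tz":-0.008,"rx":0,"ry":0,"rz":0},{"tx":0.011,"ty":0.24,"tz":-0.008,"rx":0,"ry":0,"rz":0},{"tx":0.011,"ty":0.28,"tz":-0.008,"rx":0,"ry":0,"rz":0}]'
python3 -m jog '[{"tx":0,"ty":0,"tz":0,"rx":0,"ry":0,"rz":0},{"tx":0,"ty":0,"tz":0,"rx":0,"ry":0,"rz":0}]'
python3 k.py k2.png
```

```text
time_s: 21.1
ee_pos: [0.5478, 0.0051, 0.0938]
orientation: [-0.704, -0.068, 0.07, 0.704]
force: [-0.8, 0.5, -4.7]
width: 0.154
time_s: 21.27
ee_pos: [0.5485, 0.0051, 0.0949]
orientation: [-0.704, -0.068, 0.07, 0.704]
force: [-0.4, 0.1, -4.2]
width: 0.154
lid tip z 0.0738 top y 0.0039
through hole 311 [-0.0012  0.016   0.0563]
world z [0.071 0.081 0.085]
dowel pts 204 [-0.0003  0.0122  0.0575] z max 0.0854
21.2667 [0.5485 0.0051 0.0949] [-0.4  0.1 -4.2]
```

```bash
python3 -m jog '[{"tx":0,"ty":0.015,"tz":0,"rx":0,"ry":0,"rz":0},{"tx":0,"ty":0.03,"tz":0,"rx":0,"ry":0,"rz":0},{"tx":0,"ty":0.045,"tz":0,"rx":0,"ry":0,"rz":0},{"tx":0,"ty":0.06,"tz":0,"rx":0,"ry":0,"rz":0},{"tx":0,"ty":0.06,"tz":0,"rx":0,"ry":0,"rz":0}]'
python3 -m jog '[{"tx":0,"ty":0.01,"tz":0,"rx":0,"ry":0,"rz":0},{"tx":0,"ty":0.02,"tz":0,"rx":0,"ry":0,"rz":0},{"tx":0,"ty":0.02,"tz":0,"rx":0,"ry":0,"rz":0},{"tx":0,"ty":0.02,"tz":0,"rx":0,"ry":0,"rz":0}]'
```

```text
time_s: 21.73
ee_pos: [0.5489, 0.005, 0.0882]
orientation: [-0.704, -0.069, 0.069, 0.704]
force: [-0.5, 0.1, -3.2]
width: 0.153
time_s: 22.07
ee_pos: [0.549, 0.005, 0.0867]
orientation: [-0.704, -0.069, 0.069, 0.704]
force: [-3.3, -0.5, 3.1]
width: 0.152
```

```bash
python3 -m jog '[{"tx":-0.004,"ty":0.008,"tz":0,"rx":0,"ry":0,"rz":0},{"tx":-0.004,"ty":0.016,"tz":0,"rx":0,"ry":0,"rz":0},{"tx":-0.004,"ty":0.016,"tz":0,"rx":0,"ry":0,"rz":0},{"tx":-0.004,"ty":0.016,"tz":0,"rx":0,"ry":0,"rz":0}]'
python3 k.py k3.png
```

```text
time_s: 22.4
ee_pos: [0.5491, 0.005, 0.0856]
orientation: [-0.704, -0.069, 0.069, 0.704]
force: [-3.4, 0.5, 8.3]
width: 0.153
lid tip z 0.0739 top y 0.0038
through hole 95 [-0.0023  0.0127  0.0559]
world z [0.071 0.072 0.076]
dowel pts 0  z max 0.076
22.4 [0.5491 0.005  0.0856] [-3.4  0.5  8.3]
```

```bash
python3 -m jog '[{"tx":-0.004,"ty":0.008,"tz":0,"rx":0,"ry":0,"rz":0},{"tx":-0.004,"ty":0.012,"tz":0,"rx":0,"ry":0,"rz":0},{"tx":-0.004,"ty":0.012,"tz":0,"rx":0,"ry":0,"rz":0},{"tx":-0.004,"ty":0.012,"tz":0,"rx":0,"ry":0,"rz":0}]'
python3 -m jog '[{"tx":-0.004,"ty":0.008,"tz":0,"rx":0,"ry":0,"rz":0},{"tx":-0.004,"ty":0.012,"tz":0,"rx":0,"ry":0,"rz":0},{"tx":-0.004,"ty":0.012,"tz":0,"rx":0,"ry":0,"rz":0},{"tx":-0.004,"ty":0.012,"tz":0,"rx":0,"ry":0,"rz":0}]'
```

```text
time_s: 22.78
ee_pos: [0.5491, 0.005, 0.0854]
orientation: [-0.704, -0.069, 0.068, 0.704]
force: [-6.8, 1.2, 15.5]
width: 0.154
time_s: 23.12
ee_pos: [0.5491, 0.005, 0.0853]
orientation: [-0.704, -0.07, 0.068, 0.704]
force: [-10.3, 1.0, 21.8]
width: 0.154
```

```bash
python3 -m jog '[{"tx":-0.006,"ty":0,"tz":0,"rx":0,"ry":0,"rz":0},{"tx":-0.012,"ty":0,"tz":0,"rx":0,"ry":0,"rz":0},{"tx":-0.012,"ty":0,"tz":0,"rx":0,"ry":0,"rz":0},{"tx":-0.012,"ty":0,"tz":0,"rx":0,"ry":0,"rz":0}]'
python3 -c "
from h import *
s=env.state();print(s['torque'].round(2),s['force'].round(1),s['ee_pos'].round(4))"
```

```text
time_s: 23.45
ee_pos: [0.5491, 0.005, 0.0853]
orientation: [-0.704, -0.071, 0.067, 0.704]
force: [-5.3, 3.3, 18.3]
width: 0.15
[0.28 0.85 0.01] [-5.3  3.3 18.3] [0.5491 0.005  0.0853]
```

```bash
python3 -m jog '[{"tx":-0.005,"ty":0.003,"tz":0,"rx":0,"ry":0,"rz":0},{"tx":-0.01,"ty":0.005,"tz":0,"rx":0,"ry":0,"rz":0},{"tx":-0.01,"ty":0.005,"tz":0,"rx":0,"ry":0,"rz":0},{"tx":-0.01,"ty":0.005,"tz":0,"rx":0,"ry":0,"rz":0}]'
python3 - <<'E'
from h import *
s=env.state();print(s['force'].round(1),s['ee_pos'].round(4))
out=[]
for c in ['side','wrist','scene']:
    k=calibration(c);im,d=get_image(c);P=cloud(c,d,k)
    n=(d>0)&(np.hypot(P[...,0]-.548,P[...,1]-.005)<.08)
    lug=P[n&(np.hypot(P[...,0]-.5368,P[...,1]-.062)<.016)&(P[...,2]>.06)&(im.min(-1)>100)]
    if len(lug): print(c,'lug top z',np.percentile(lug[:,2],[10,50,90]).round(4),len(lug))
    q=P[(d>0)&(np.hypot(P[...,0]-.51,P[...,1]-.26)<.1)&(P[...,2]>.005)&(P[...,2]<.07)&(im.min(-1)>120)]
    print(' cass',len(q),'z',np.percentile(q[:,2],[5,50,95]).round(3) if len(q) else '',q.mean(0).round(3) if len(q) else '')
    if c=='side': out=im
save('fin.png',cv2.resize(out[120:280,200:440],(780,520)))
E
```

```text
time_s: 23.78
ee_pos: [0.5491, 0.005, 0.0853]
orientation: [-0.704, -0.072, 0.066, 0.704]
force: [-3.9, 4.3, 17.9]
width: 0.152
[-3.9  4.3 17.9] [0.5491 0.005  0.0853]
side lug top z [0.0779 0.08   0.4418] 34
 cass 408 z [0.007 0.027 0.041] [0.509 0.263 0.026]
wrist lug top z [0.0804 0.0815 0.0826] 3184
 cass 0 z  
scene lug top z [0.078  0.4591 0.4688] 104
 cass 941 z [0.006 0.027 0.04 ] [0.498 0.253 0.025]
```

View pics/fin.png

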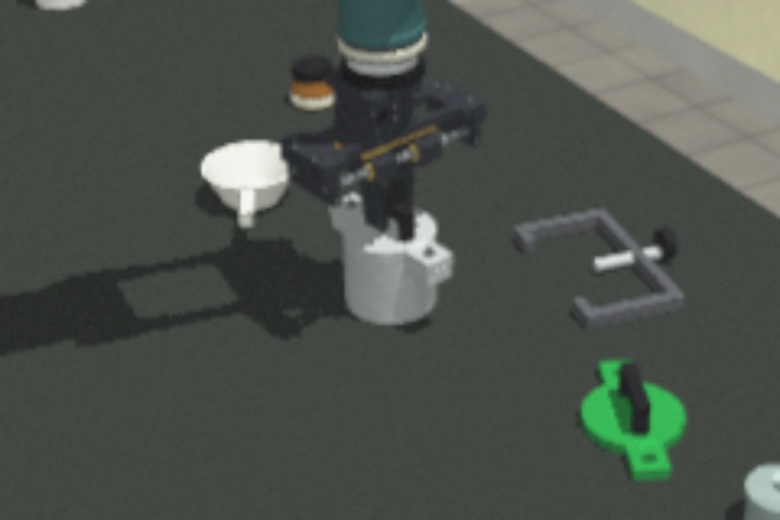

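The side view shows the lid seated on the jar with the dowels through its lugs at (350,205) and (430,250), and the casserole upright at (245,175). The lid top reads .0815 m in the wrist camera, which also read the lid top 1.4 mm high on the bench, so the lid is flush at .080. I hold briefly and hand in.

```bash
python3 -m jog '[{"tx":0,"ty":0.003,"tz":0,"rx":0,"ry":0,"rz":0},{"tx":0,"ty":0.003,"tz":0,"rx":0,"ry":0,"rz":0},{"tx":0,"ty":0.003,"tz":0,"rx":0,"ry":0,"rz":0},{"tx":0,"ty":0.003,"tz":0,"rx":0,"ry":0,"rz":0},{"tx":0,"ty":0.003,"tz":0,"rx":0,"ry":0,"rz":0}]'
python3 -c "
from workcell import env
env.close_job()"
```

```text
time_s: 24.35
ee_pos: [0.5491, 0.005, 0.0853]
orientation: [-0.704, -0.072, 0.066, 0.704]
force: [-5.1, 3.7, 21.0]
width: 0.151
the job is handed in; nothing more can be done
```

I tipped all six balls into the jar, stood the casserole upright on the bench and let go of it. Then I fitted the lid on both dowels and handed in at 24.4 s, still gripping it and pressing it down. `close_job` gives no verdict, so this rests on my own checks.

- **Balls:** the wrist picture showed six in the jar before the lid went on, and the casserole was seen empty.
- **Casserole:** it stands level, with its rim at about 40 mm. It was lowered until it touched the bench before the fingers opened.
- **Lid:** the tool stopped moving down at z = 0.0853 m, and the force then rose to 21 N, about 26 N on the jar with the lid's weight. That fits the lid resting on the rim.
- **Disagreement:** the wrist camera read the lid top as 81.5 mm, against 80 mm when flush. The same camera had read the lid about 1.4 mm high on the bench, so I took it as flush. The side camera read 80 mm.
- **Left over:** a side force of about 6 N on the tool was still there at the end. I reduced it from about 10 N but did not remove it.
- **Not measured:** I did not measure the amber jar, weighing glass or clamp again at the end. No move went near them, and the amber jar and clamp looked undisturbed in the last picture, which showed only the edge of the weighing glass.

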